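# Set up the heel-lift marking jig

## Task

Set up the grey marking jig: first swing its lock lever fully open, towards the robot, then put every wooden heel-lift carrier that lies on the bench into a bay of its own, each time hooking its bare front edge under the steel lip at the far side and then rotating the rear down flat into the bay. When all of them are in, lay the steel straightedge flat on the jig's front ledge, flush against the rear edges of all the carriers, then lock the jig by swinging the lever fully over, away from the robot. Leave the glue bottle, jar, tape roll and shoe last alone.

Things in the scene. Friction and masses are not known exactly. Their poses are not given: they have to be found in the camera images.
- jig: The jig: grey plate 12 mm thick, 290 mm wide, with a wing at the left for the lever, fixed to the bench, turned up to 0.15 rad. Origin: its underside, below the middle bay's centre. Its x points away from the robot across the bays to the lip, y to the left, z up. Three bays side by side, ledge at the near end, steel wall and lip at the far end. Any carrier may go in any bay
- bay1 (a point): Leftmost (+y) bay, centre of its recess floor, 12 mm above the bench; axes as the jig's. Each bay is a recess 143 mm (x) by 76 mm (y), 6 mm deep, between 11 mm wide ribs at the sides: the steel wall's face is at x = +71.5 mm, the ledge's edge at x = -71.5 mm
- bay2 (a point): Middle bay, 87 mm to the right of bay1; point, axes and sizes as for bay1
- bay3 (a point): Rightmost (-y) bay, 87 mm to the right of bay2; point, axes and sizes as for bay1
- lip (a point): Middle of the near lower edge of the steel lip, which reaches 12 mm back from the wall over all bays, 16.5 mm above the recess floors (8 mm thick); a thin flare rises from its near edge, about 10 mm nearer and 7 mm higher. A carrier (12 mm thick) cannot slide in level over the 6 mm ledge: its front edge goes under the lip with its rear raised about 0.08 to 0.15 rad
- ledge (a point): Middle of the far edge of the jig's front ledge, on the ledge's top (6 mm above the recess floors, 18 mm above the bench). The ledge is flat aluminium, 290 mm wide (y), and runs 85 mm from here towards the robot (-x); axes as the jig's
- lock (a joint): The lock lever's angle: 0 fully open, leaning towards the robot (0.5 rad from upright), 1.0 rad fully over (locked), leaning away; stays where left, light friction (about 1 N at the tip). It starts locked, between 0.75 and 1.0
- lock_tip (a point): Centre of the 26 mm black ball at the end of the lock lever, a 10 mm steel rod 70 mm long that pivots about the jig's y, on a dark steel block 70 x 50 x 25 mm on the jig's left wing; the pivot is 34 mm above the bench, so the ball swings through about 95 to 104 mm height
- straightedge: Steel straightedge, 280 mm (y) by 40 mm (x) by 6 mm, 0.42 kg, with a black grip block on its middle: 16 mm (x) by 40 mm (y), standing from 6 to 46 mm height. Origin: centre of the underside; the long edges lie at x = +-20 mm; either may go against the carriers. Starts flat on the bench
- carrier1: Heel-lift carrier (two or three present, all alike; None if absent): plywood board 140 (x) x 70 (y) x 12 mm, about 0.3 kg, with a wooden grip block on its middle, 40 (x) x 24 mm (y), from 12 to 57 mm height, and a black rubber heel lift 8 mm thick on the rear (-x) half; front (+x) half bare. Origin: centre of the underside. Starts flat on the bench right of the jig, front away from the robot
- carrier1_front (a point): Middle of carrier1's front lower edge (70 mm along its +x); this edge goes under the lip
- carrier1_rear (a point): Middle of carrier1's rear lower edge (70 mm along its -x)
- carrier2: Heel-lift carrier (two or three present, all alike; None if absent): plywood board 140 (x) x 70 (y) x 12 mm, about 0.3 kg, with a wooden grip block on its middle, 40 (x) x 24 mm (y), from 12 to 57 mm height, and a black rubber heel lift 8 mm thick on the rear (-x) half; front (+x) half bare. Origin: centre of the underside. Starts flat on the bench right of the jig, front away from the robot
- carrier2_front (a point): Middle of carrier2's front lower edge (70 mm along its +x); this edge goes under the lip
- carrier2_rear (a point): Middle of carrier2's rear lower edge (70 mm along its -x)
- carrier3: Heel-lift carrier (two or three present, all alike; None if absent): plywood board 140 (x) x 70 (y) x 12 mm, about 0.3 kg, with a wooden grip block on its middle, 40 (x) x 24 mm (y), from 12 to 57 mm height, and a black rubber heel lift 8 mm thick on the rear (-x) half; front (+x) half bare. Origin: centre of the underside. Starts flat on the bench right of the jig, front away from the robot
- carrier3_front (a point): Middle of carrier3's front lower edge (70 mm along its +x); this edge goes under the lip
- carrier3_rear (a point): Middle of carrier3's rear lower edge (70 mm along its -x)
- glue: White glue bottle with blue cone top, 76 mm across, 205 mm tall; bystander; leave it where it is
- tackjar: Screw-top glass jar, 70 mm across, 80 mm tall; bystander; leave it where it is
- tape: Roll of brown tape lying flat, 90 mm across, 25 mm high; bystander; leave it where it is
- last: Green plastic shoe last, about 235 mm long, 100 mm tall, left of the jig; bystander; leave it where it is
Mind the look-alikes: they are no part of the job. What is shaped like the carrier2 but red is not meant.

How it is judged (in metres and radians):
On the way, in this order (a step that is already met when the one before it is completed fails the run):
1. the lock lever is swung open, towards the robot (value of joint lock below 0.15 rad), for 0.2 s.
2. every carrier is hooked under the lip and lies flat in a bay (((x of carrier1_front in the frame of bay1 between 0.065 and 0.075 m and y of carrier1 in the frame of bay1 between -0.007 and 0.007 m and z of carrier1 in the frame of bay1 between -0.003 and 0.003 m) or (x of carrier1_front in the frame of bay2 between 0.065 and 0.075 m and y of carrier1 in the frame of bay2 between -0.007 and 0.007 m and z of carrier1 in the frame of bay2 between -0.003 and 0.003 m) or (x of carrier1_front in the frame of bay3 between 0.065 and 0.075 m and y of carrier1 in the frame of bay3 between -0.007 and 0.007 m and z of carrier1 in the frame of bay3 between -0.003 and 0.003 m)) and angle between each of carrier1, carrier2, carrier3's own z axis and vertical below 0.03 rad and ((x of carrier2_front in the frame of bay1 between 0.065 and 0.075 m and y of carrier2 in the frame of bay1 between -0.007 and 0.007 m and z of carrier2 in the frame of bay1 between -0.003 and 0.003 m) or (x of carrier2_front in the frame of bay2 between 0.065 and 0.075 m and y of carrier2 in the frame of bay2 between -0.007 and 0.007 m and z of carrier2 in the frame of bay2 between -0.003 and 0.003 m) or (x of carrier2_front in the frame of bay3 between 0.065 and 0.075 m and y of carrier2 in the frame of bay3 between -0.007 and 0.007 m and z of carrier2 in the frame of bay3 between -0.003 and 0.003 m)) and ((x of carrier3_front in the frame of bay1 between 0.065 and 0.075 m and y of carrier3 in the frame of bay1 between -0.007 and 0.007 m and z of carrier3 in the frame of bay1 between -0.003 and 0.003 m) or (x of carrier3_front in the frame of bay2 between 0.065 and 0.075 m and y of carrier3 in the frame of bay2 between -0.007 and 0.007 m and z of carrier3 in the frame of bay2 between -0.003 and 0.003 m) or (x of carrier3_front in the frame of bay3 between 0.065 and 0.075 m and y of carrier3 in the frame of bay3 between -0.007 and 0.007 m and z of carrier3 in the frame of bay3 between -0.003 and 0.003 m))), for 0.2 s.
3. the straightedge lies on the ledge, flush against the rear edges of all the carriers ((x of carrier1_rear in the frame of straightedge between 0.018 and 0.0235 m or x of carrier1_rear in the frame of straightedge between -0.0235 and -0.018 m) and y of carrier1_rear in the frame of straightedge between -0.135 and 0.135 m and (x of carrier2_rear in the frame of straightedge between 0.018 and 0.0235 m or x of carrier2_rear in the frame of straightedge between -0.0235 and -0.018 m) and y of carrier2_rear in the frame of straightedge between -0.135 and 0.135 m and (x of carrier3_rear in the frame of straightedge between 0.018 and 0.0235 m or x of carrier3_rear in the frame of straightedge between -0.0235 and -0.018 m) and y of carrier3_rear in the frame of straightedge between -0.135 and 0.135 m and angle between straightedge's own z axis and vertical below 0.03 rad and angle between the y axis of straightedge and the y axis of ledge, either way round below 0.05 rad and z of straightedge in the frame of ledge between -0.003 and 0.003 m), for 0.2 s.
4. the lock lever is swung over (value of joint lock above 0.85 rad), for 0.2 s.
At the end, for the whole second after the job is handed in: All carriers lie flat in bays (0.03 rad, 3 mm of the floor), front edge under the lip within 7 mm of the wall, within 7 mm of mid-bay; straightedge flat on the ledge, square to 0.05 rad, within 3.5 mm of the middle of each rear edge; lever past 0.85 rad; all at rest (all of step 2 and all of step 3 and value of joint lock above 0.85 rad and linear speed of each of carrier1, carrier2, carrier3, straightedge below 0.02 m/s); the robot touches nothing.
It fails at once if the glue bottle is disturbed (moved over 40 mm) (distance of glue from where it was at the start of the episode above 0.04 m).
It fails at once if the jar is disturbed (moved over 40 mm) (distance of tackjar from where it was at the start of the episode above 0.04 m).
It fails at once if the tape is disturbed (moved over 40 mm) (distance of tape from where it was at the start of the episode above 0.04 m).
It fails at once if the shoe last is disturbed (moved over 40 mm) (distance of last from where it was at the start of the episode above 0.04 m).
Of carrier1, carrier2, carrier3 only 2 to 3 are there at a start; the rules pass over those that are not, and their reading is None.
At some moment in a run one of carrier1, carrier2, carrier3, straightedge may be knocked a few centimetres aside while the robot is not near it.
Once in a run the grip may slacken for a moment while it holds something.
It also fails if it takes over 210 s, if anything falls off the work surface, if the arm or the gripper's body presses on something with over 40 N, if the wrist force passes 120 N, or if a joint passes its speed limit or range.

## Robot

A 6-joint arm with a two-finger parallel gripper is mounted at the origin on the work surface. World frame = base frame: x ahead of the robot, y to its left, z up, the work surface at z = 0. Lengths are in mm, angles in degrees, forces in N, time in s.
With the tool pointing down it reaches from about 300 to 850 mm from the base axis. Payload 4.2 kg.
Tool frame: the origin (TCP) lies at the very end of the fingers, on their centre line; the grasp point (between the pads) lies 19 mm behind it (env.grasp_offset is the distance from the TCP to the grasp point, in mm); z points along the fingers, y is the line along which they close (so a half turn about z gives the same grasp; the last joint's range is limited). The gripper opens to 91 mm and grips with 3 to 60 N. Pads are 32 mm wide; open, the fingers measure 118 mm over their backs; the gripper's body (76 mm by 178 mm) begins 60 mm behind the grasp point.
Start: joints at [70.703, 18.312, 89.639, -0, 72.044, -1.146], TCP at [179.131, 546.402, 213.976] pointing down, gripper open.
Joint ranges: [-177.97, 177.97], [-48.28, 115.42], [12.27, 149.76], [-77.06, 257.06], [2.81, 150.46], [-146.56, 146.56]. Speed limits (degrees/s): [147.25, 147.25, 180, 180, 180, 180].

## Interface

Orientations are given as [roll, pitch, yaw] about the fixed x, y, z axes, in that order (R = Rz(yaw) Ry(pitch) Rx(roll)).
In Python, from workcell import env, eyes gives the robot as it stands.
- The arm moves only by the tool send_rows, never from a script. Its arguments are lists of equal length, an entry for each row: "grip": the opening, from -1 (shut) to 1 (fully open), so that 0 is half open; "xyz": the shift along the world's x, y, z in m, a list of three; "yaw": the turn about the world's z in degrees. A call has 1 to 8 rows; each row is the pose to reach, as a shift and turn from the pose commanded when the call began; what a row does not reach only later rows make up. A row lasts 1/12 s, in which the tool goes at most 41.7 mm and 7.16 degrees, less where a joint would pass 70% of its speed; a pose out of reach is approached as far as the arm can. A call with a gripper value outside its range is refused whole. The fingers move at their own pace and stop on an object; "grip_force" is the grip in N (left out, the last holds). Time passes only in rows, so rows that repeat a pose let the fingers close. It gives the time, the measured TCP pose, the force, the opening and the grip force at its end, in the units of the state.
- env.state(): the state, without advancing time (a new reading comes with each control period).
- eyes.grab_frame(name): name is "side" or "top" or "wrist"; returns a dict with "frame" (384x512x3 uint8, red, green, blue), "fx", "fy", "cx", "cy" (pixels), "pose" (4x4, takes a point from camera to world coordinates). Camera axes: x right, y down, z forward; pixel columns grow to the right and rows downward; lengths in mm; the calibration is good to about 2 mm. A picture is of the moment at which its call begins. There is no depth.
- env.job_done(): hands the job in; it is judged then, once.
The state is a dict: "time_s": time; "qpos": joint angles; "qvel": joint speeds; "effort": joint torques, N m; "ee_pos": TCP position; "ee_rot": TCP orientation; "force": force on the tool from outside, world axes, zero at the start; "torque": the same for the moment, N m; "gripper_width": finger opening in mm; "gripper_force": force on a finger pad.
Only numpy, scipy, OpenCV 4.12 (cv2) and the standard library are available. Lean on these libraries where they do the work, as an engineer would, in place of code of your own. Each camera call takes 0.05 s, during which the arm holds its last target. There are 200 camera calls.

## Working session

There is one attempt and no reset: what is moved stays moved. The work goes in short steps, Python scripts to look and compute and a tool call to move; the robot and the scene stay as the last step left them, time stands still between calls to the robot, and variables do not carry over. Pictures are saved under pics/ and viewed, at most 14 in all, crops included, and the job is handed in when it is done.

Besides the shell and the picture viewer there is one more tool, called after ">>>" by a JSON object that holds its "op" and its "data", one argument or row to a line. send_rows: Moves the arm, as the interface text tells. Its arguments: {"type":"object","properties":{"grip":{"type":"array"},"xyz":{"type":"array"},"yaw":{"type":"array"},"grip_force":{"type":"number"}},"required":["grip","xyz","yaw"]}

```bash
ls; mkdir -p pics; cat > h.py <<'E'
import numpy as np, cv2
from workcell import env, eyes
def grab(n,save=None):
    f=eyes.grab_frame(n)
    if save: cv2.imwrite('pics/'+save,cv2.cvtColor(f['frame'],cv2.COLOR_RGB2BGR))
    return f
def ray(f,u,v,z):
    P=np.array(f['pose']);d=P[:3,:3]@np.array([(u-f['cx'])/f['fx'],(v-f['cy'])/f['fy'],1.]);o=P[:3,3]
    return o+d*(z-o[2])/d[2]
def proj(f,p):
    P=np.array(f['pose']);c=P[:3,:3].T@(np.array(p,float)-P[:3,3])
    return f['fx']*c[0]/c[2]+f['cx'],f['fy']*c[1]/c[2]+f['cy']
E
python3 - <<'E'
from h import *
s=env.state();print(s)
a=grab('top','top0.png');b=grab('side','side0.png')
for f in(a,b):print(f['fx'],f['cx'],f['cy'],np.round(f['pose'],2).tolist())
im=np.hstack([cv2.imread('pics/top0.png'),cv2.imread('pics/side0.png')])
cv2.imwrite('pics/t0big.png',cv2.resize(cv2.imread('pics/top0.png'),(800,600),interpolation=cv2.INTER_CUBIC))
E
```

```text
pics
{'time_s': 0.0, 'qpos': array([ 7.07020445e+01,  1.83512812e+01,  8.97066269e+01, -1.01804984e-03,
        7.20447175e+01, -1.14484087e+00]), 'qvel': array([ 0.02709011,  0.0465466 , -0.05726503, -0.01663601,  0.19739701,
       -0.00838425]), 'effort': array([-1.00711153e-03, -4.12445033e+01, -2.31978571e+01,  7.25135906e-02,
        4.58300533e-02, -1.51054160e-04]), 'ee_pos': array([178.97004961, 545.89733016, 213.12240559]), 'ee_rot': array([-1.79897376e+02, -1.08273804e-03,  1.61847199e+02]), 'force': array([ 0.40929106, -0.37952058, -0.01509002]), 'torque': array([ 0.01716809,  0.00676616, -0.02966952]), 'gripper_force': 0.0, 'gripper_width': 90.93683563418988}
443.9288095892089 255.76991698464798 196.7686879904154 [[-0.02, -1.0, 0.07, 420.08], [-1.0, 0.02, 0.01, -0.16], [-0.01, -0.07, -1.0, 1874.66], [0.0, 0.0, 0.0, 1.0]]
443.7701626453765 257.77420753967004 190.27751801364187 [[0.99, -0.14, 0.1, 375.1], [-0.17, -0.75, 0.63, -1103.12], [-0.01, -0.64, -0.77, 1425.97], [0.0, 0.0, 0.0, 1.0]]
```

View pics/t0big.png

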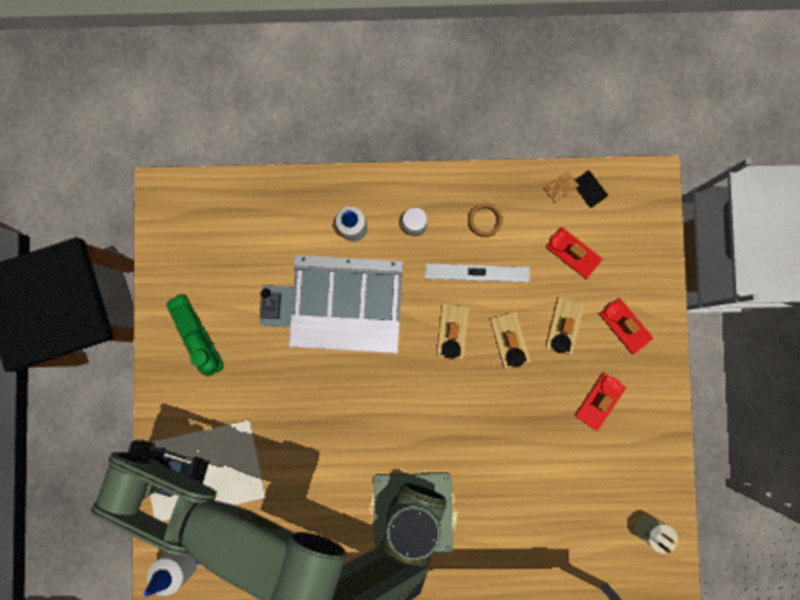

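View pics/side0.png

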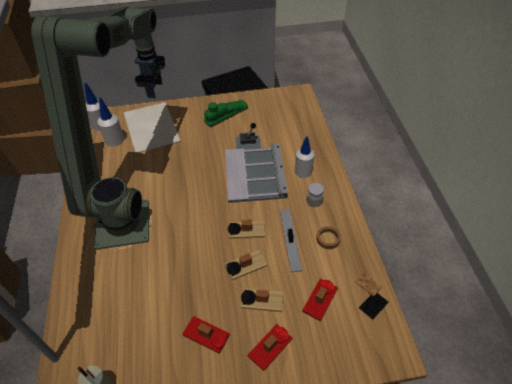

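Wide views show three wooden carriers at about (452,331), (510,340), (565,326) in the top picture (800x600 scale), which fit "plywood with black lift". The red look-alikes at (573,252), (626,326) and (601,400) are not meant. The jig is at (347,305), the lever ball at (265,293) and the straightedge at (477,272).

```bash
python3 - <<'E'
from h import *
f=grab('top')
k=512/800
for n,(u,v),z in [('ball',(265,293),100),('lipL',(296,257),36),('lipR',(402,262),36),('ledgeNL',(289,346),18),('ledgeNR',(398,352),18),('ledgeFL',(293,316),18),('ledgeFR',(399,319),18),('c1blk',(452,330),57),('c2blk',(512,340),57),('c3blk',(567,325),57),('se',(477,271),40),('seL',(425,270),6),('seR',(529,275),6),('last',(195,335),60),('glue',(350,218),200)]:
    print(n,np.round(ray(f,u*k,v*k,z)))
im=cv2.cvtColor(f['frame'],cv2.COLOR_RGB2BGR)[150:250,155:400]
cv2.imwrite('pics/crop1.png',cv2.resize(im,None,fx=3.2,fy=3.2,interpolation=cv2.INTER_CUBIC))
w=grab('wrist');print(w['fx'],w['cx'],w['cy'],np.round(w['pose'],2).tolist())
E
```

```text
ball [584. 368. 100.]
lipL [684. 297.  36.]
lipR [664.  14.  36.]
ledgeNL [447. 321.  18.]
ledgeNR [425.  30.  18.]
ledgeFL [528. 310.  18.]
ledgeFR [513.  25.  18.]
c1blk [ 479. -113.   57.]
c2blk [ 450. -269.   57.]
c3blk [ 486. -414.   57.]
se [ 635. -185.   40.]
seL [645. -48.   6.]
seR [ 625. -328.    6.]
last [481. 561.  60.]
glue [754. 137. 200.]
301.0059465701762 259.38456238422106 196.7194877047647 [[0.31, 0.92, 0.22, 116.91], [0.95, -0.3, -0.07, 565.94], [-0.0, 0.24, -0.97, 383.93], [0.0, 0.0, 0.0, 1.0]]
```

View pics/crop1.png

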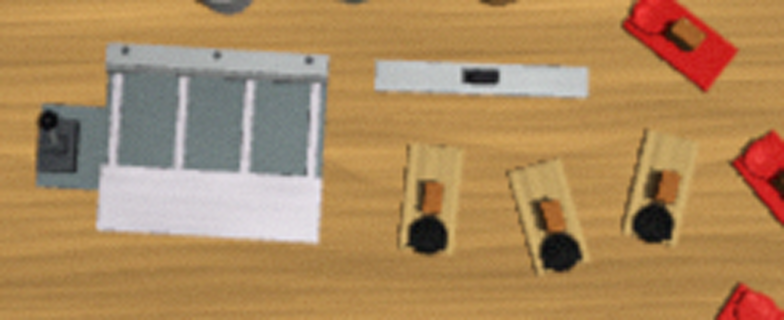

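The top crop confirms the three plywood carriers, with blocks at crop pixels (432,197), (551,213) and (664,187). The jig yaw is about -4°. Next I go above the lever.

>>> {"op": "send_rows", "data": {
  "grip": [0, 0, 0, 0, 0, 0, 0, 0],
  "xyz": [
    [0.3, -0.13, 0.02],
    [0.3, -0.13, 0.02],
    [0.3, -0.13, 0.02],
    [0.3, -0.13, 0.02],
    [0.3, -0.13, 0.02],
    [0.3, -0.13, 0.02],
    [0.3, -0.13, 0.02],
    [0.3, -0.13, 0.02]
  ],
  "yaw": [-7, -14, -21, -28, -35, -42, -49, -56]
}}

```text
time_s: 0.87
ee_pos: [481.4, 414.8, 233.9]
ee_rot: [180.0, 0.0, 105.4]
force: [-0.6, 1.3, 0.6]
gripper_width: 46.2
gripper_force: 0.0
```

>>> {"op": "send_rows", "data": {
  "grip": [0, 0, 0, 0, 0, 0, 0, 0],
  "xyz": [
    [0.105, -0.048, 0],
    [0.105, -0.048, 0],
    [0.105, -0.048, 0],
    [0.105, -0.048, 0],
    [0.105, -0.048, 0],
    [0.105, -0.048, 0],
    [0.105, -0.048, 0],
    [0.105, -0.048, 0]
  ],
  "yaw": [-7, -14, -20, -20, -20, -20, -20, -20]
}}

```text
time_s: 1.53
ee_pos: [582.9, 369.3, 234.3]
ee_rot: [-180.0, -0.0, 86.0]
force: [0.0, 0.4, 0.4]
gripper_width: 45.8
gripper_force: 0.0
```

```bash
python3 - <<'E'
from h import *
s=env.state();print(s['ee_pos'],s['ee_rot'],s['gripper_width'],s['qpos'])
w=grab('wrist','w1.png');print(np.round(w['pose'],2).tolist())
t=grab('top');im=cv2.cvtColor(t['frame'],cv2.COLOR_RGB2BGR)
a=cv2.imread('pics/w1.png')
b=cv2.resize(im[150:250,150:300],(512,341))
cv2.imwrite('pics/w1b.png',a)
E
```

```text
[582.89660335 369.2807486  234.28764343] [-1.79995123e+02 -9.41117550e-03  8.59676962e+01] 45.790986133968325 [3.13953200e+01 2.84688889e+01 7.05963849e+01 1.06283273e-02
 8.09332446e+01 3.54259486e+01]
[[1.0, -0.07, -0.02, 588.03], [-0.07, -0.97, -0.23, 434.16], [0.0, 0.24, -0.97, 404.91], [0.0, 0.0, 0.0, 1.0]]
```

View pics/w1b.png

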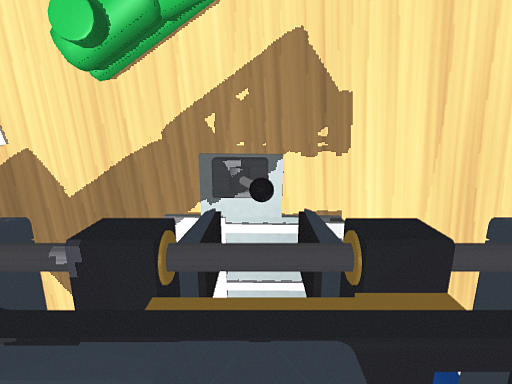

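The wrist view shows the ball at (261,189) and the pivot block at (212–268,157–198).

```bash
python3 - <<'E'
from h import *
w=grab('wrist')
print(ray(w,261,189,98),ray(w,240,178,59), ray(w,212,157,59),ray(w,268,198,59),[ray(w,*p,12) for p in((199,154),(283,154))])
t=grab('top');g=cv2.cvtColor(t['frame'],cv2.COLOR_RGB2GRAY)
print(ray(t,265*.64,293*.64,98))
E
```

```text
[585.56081744 368.09779962  98.        ] [561.72105046 374.51511936  59.        ] [531.79971289 401.0823157   59.        ] [592.73768049 348.26225175  59.        ] [array([507.71610692, 401.65290169,  12.        ]), array([616.52904644, 393.97340005,  12.        ])]
[583.94721383 368.13809998  98.        ]
```

>>> {"op": "send_rows", "data": {
  "grip": [0, 0, 0, 0, 0, 0, 0, 0],
  "xyz": [
    [0.003, -0.001, -0.03],
    [0.003, -0.001, -0.06],
    [0.003, -0.001, -0.09],
    [0.003, -0.001, -0.12],
    [0.003, -0.001, -0.149],
    [0.003, -0.001, -0.149],
    [0.003, -0.001, -0.149],
    [0.003, -0.001, -0.149]
  ],
  "yaw": [0, 0, 0, 0, 0, 0, 0, 0]
}}

```text
time_s: 2.4
ee_pos: [588.1, 368.2, 87.0]
ee_rot: [179.8, -0.1, 85.9]
force: [0.5, 0.5, 0.3]
gripper_width: 45.7
gripper_force: 0.0
```

>>> {"op": "send_rows", "data": {
  "grip": [0, 0, 0, 0, 0, 0, 0, 0],
  "xyz": [
    [-0.01, 0.0007, 0],
    [-0.02, 0.0014, 0],
    [-0.03, 0.002, 0],
    [-0.04, 0.003, 0],
    [-0.05, 0.0035, 0],
    [-0.06, 0.004, 0],
    [-0.066, 0.0045, 0],
    [-0.066, 0.0045, 0]
  ],
  "yaw": [0, 0, 0, 0, 0, 0, 0, 0]
}}

```text
time_s: 3.07
ee_pos: [518.9, 371.8, 84.8]
ee_rot: [-179.9, 0.1, 85.9]
force: [0.4, -0.4, -0.8]
gripper_width: 45.6
gripper_force: 0.0
```

>>> {"op": "send_rows", "data": {
  "grip": [0, 0, 0],
  "xyz": [
    [-0.003, 0, 0],
    [-0.006, 0, 0],
    [-0.006, 0, 0]
  ],
  "yaw": [0, 0, 0]
}}

```text
time_s: 3.32
ee_pos: [514.8, 371.8, 84.8]
ee_rot: [-180.0, 0.0, 85.8]
force: [-0.8, 0.3, 0.5]
gripper_width: 45.1
gripper_force: 0.0
```

>>> {"op": "send_rows", "data": {
  "grip": [0, 0, 0],
  "xyz": [
    [-0.003, 0, 0],
    [-0.006, 0, 0],
    [-0.006, 0, 0]
  ],
  "yaw": [0, 0, 0]
}}

```text
time_s: 3.57
ee_pos: [514.1, 371.9, 84.7]
ee_rot: [179.4, -0.1, 85.9]
force: [13.0, -0.4, -7.9]
gripper_width: 45.6
gripper_force: 6.4
```

```bash
python3 - <<'E'
from h import *
s=env.state();print(s['ee_pos'],s['force'])
w=grab('wrist','w2.png')
im=w['frame'][100:280,120:420]
cv2.imwrite('pics/w2b.png',cv2.resize(cv2.cvtColor(im,4),(600,360)))
E
```

```text
[514.05416923 371.87556082  84.70541583] [13.04966849 -0.41941172 -7.90005266]
```

View pics/w2b.png

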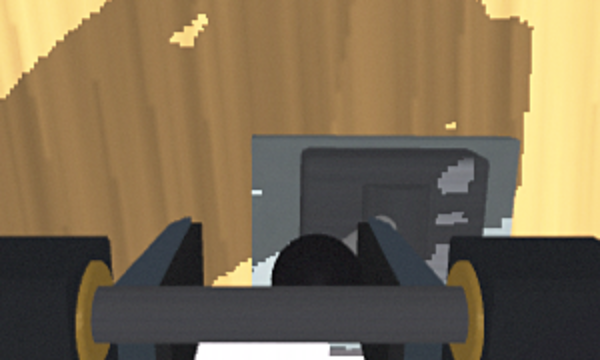

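The crop shows the lever against its stop on the robot side, with the ball at (317,265) between the fingers. I back off, rise, and go for a look over the jig.

>>> {"op": "send_rows", "data": {
  "grip": [0, 0, 0, 0, 0, 0, 0, 0],
  "xyz": [
    [0.007, 0, 0],
    [0.007, 0, 0],
    [0.007, 0, 0.04],
    [0.007, 0, 0.08],
    [0.007, 0, 0.12],
    [0.007, 0, 0.16],
    [0.007, 0, 0.2],
    [0.007, 0, 0.215]
  ],
  "yaw": [0, 0, 0, 0, 0, 0, 0, 0]
}}

```text
time_s: 4.28
ee_pos: [516.9, 372.9, 306.9]
ee_rot: [179.6, -0.4, 85.9]
force: [0.4, 0.5, 1.2]
gripper_width: 45.7
gripper_force: 0.0
```

>>> {"op": "send_rows", "data": {
  "grip": [0, 0, 0, 0, 0, 0, 0, 0],
  "xyz": [
    [-0.04, -0.205, 0],
    [-0.04, -0.205, 0],
    [-0.04, -0.205, 0],
    [-0.04, -0.205, 0],
    [-0.04, -0.205, 0],
    [-0.04, -0.205, 0],
    [-0.04, -0.205, 0],
    [-0.04, -0.205, 0]
  ],
  "yaw": [-7, -14, -21, -28, -35, -42, -49, -56]
}}

```text
time_s: 4.95
ee_pos: [475.2, 166.0, 300.3]
ee_rot: [-180.0, 0.0, 29.4]
force: [-0.6, -0.8, -0.6]
gripper_width: 45.5
gripper_force: 0.0
```

>>> {"op": "send_rows", "data": {
  "grip": [0, 0, 0, 0, 0, 0, 0, 0],
  "xyz": [
    [0, 0, 0],
    [0, 0, 0],
    [0, 0, 0],
    [0, 0, 0],
    [0, 0, 0],
    [0, 0, 0],
    [0, 0, 0],
    [0, 0, 0]
  ],
  "yaw": [-7, -14, -21, -28, -34, -34, -34, -34]
}}

```text
time_s: 5.62
ee_pos: [475.8, 167.0, 300.0]
ee_rot: [180.0, 0.0, -4.0]
force: [-0.4, -0.5, -0.4]
gripper_width: 45.4
gripper_force: 0.0
```

```bash
python3 - <<'E'
from h import *
s=env.state();print(s['time_s'],s['ee_pos'],s['ee_rot'])
w=grab('wrist','w3.png');np.save('w3.npy',w,allow_pickle=True)
print(np.round(w['pose'],2).tolist())
cv2.imwrite('pics/w3b.png',cv2.resize(cv2.cvtColor(w['frame'][0:300],4),(800,469),interpolation=cv2.INTER_CUBIC))
E
```

```text
5.6167 [475.78725487 166.984732   299.97034382] [ 1.79999991e+02  3.03248421e-02 -4.01743679e+00]
[[-0.07, -0.97, -0.23, 542.13], [-1.0, 0.07, 0.02, 161.5], [-0.0, 0.24, -0.97, 470.53], [0.0, 0.0, 0.0, 1.0]]
```

View pics/w3b.png

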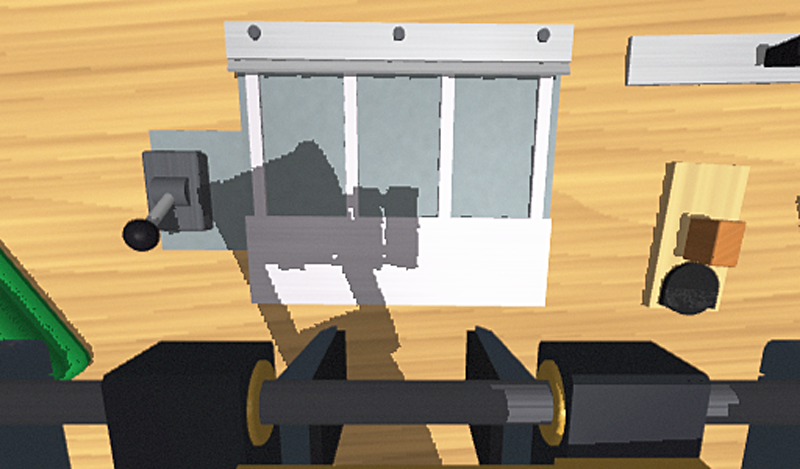

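The view shows the jig: ledge corners at (248,216), (550,218), (546,305), (252,305), ribs, and the ball at (141,235).

```bash
python3 - <<'E'
from h import *
w=np.load('w3.npy',allow_pickle=True).item()
g=cv2.cvtColor(w['frame'],cv2.COLOR_RGB2GRAY).astype(int)
for r in (60,75,100,115,130): 
    d=np.diff(g[r]);i=[ (j,d[j]) for j in range(150,365) if abs(d[j])>25];print(r,i)
for c in (300,320,340):
    d=np.diff(g[:,c]);print(c,[(j,d[j]) for j in range(10,205) if abs(d[j])>20])
E
```

```text
60 [(152, np.int64(-56)), (157, np.int64(83)), (165, np.int64(-114)), (166, np.int64(60)), (219, np.int64(64)), (227, np.int64(-130)), (228, np.int64(46)), (282, np.int64(104)), (290, np.int64(-87)), (342, np.int64(-115)), (343, np.int64(49)), (344, np.int64(140)), (352, np.int64(-90))]
75 [(153, np.int64(-60)), (158, np.int64(88)), (166, np.int64(-121)), (167, np.int64(60)), (220, np.int64(117)), (227, np.int64(-62)), (228, np.int64(-27)), (281, np.int64(55)), (282, np.int64(45)), (289, np.int64(-56)), (290, np.int64(-29)), (342, np.int64(-73)), (343, np.int64(151)), (351, np.int64(-91))]
100 [(159, np.int64(59)), (167, np.int64(-131)), (179, np.int64(-106)), (208, np.int64(94)), (220, np.int64(59)), (228, np.int64(-94)), (229, np.int64(32)), (281, np.int64(99)), (289, np.int64(-62)), (339, np.int64(-127)), (340, np.int64(47)), (341, np.int64(145)), (349, np.int64(-90))]
115 [(168, np.int64(-28)), (215, np.int64(34)), (216, np.int64(66)), (221, np.int64(63)), (228, np.int64(-126)), (229, np.int64(49)), (280, np.int64(32)), (281, np.int64(46)), (288, np.int64(-83)), (338, np.int64(-1
[... 262 characters left out ...]
64(-96)), (339, np.int64(152)), (347, np.int64(-80))]
300 [(14, np.int64(42)), (38, np.int64(-118)), (39, np.int64(55)), (46, np.int64(-46)), (47, np.int64(-39)), (49, np.int64(97)), (137, np.int64(-112)), (138, np.int64(154)), (194, np.int64(-21)), (195, np.int64(-49))]
320 [(14, np.int64(31)), (38, np.int64(-107)), (39, np.int64(53)), (46, np.int64(-28)), (47, np.int64(-47)), (49, np.int64(97)), (139, np.int64(64)), (194, np.int64(-21)), (195, np.int64(-52))]
340 [(14, np.int64(29)), (38, np.int64(-121)), (39, np.int64(41)), (47, np.int64(-49)), (50, np.int64(96)), (92, np.int64(-93)), (93, np.int64(-38)), (121, np.int64(32)), (125, np.int64(47)), (128, np.int64(29)), (195, np.int64(-50))]
```

```bash
python3 - <<'E'
from h import *
w=np.load('w3.npy',allow_pickle=True).item()
R={60:[(157.5,165.5),(219.5,227.3),(282.5,290.5),(344.3,352.5)],75:[(158.5,166.5),(220.5,228),(282,290),(343.5,351.5)],100:[(159.5,167.5),(220.5,228.5),(281.5,289.5),(341.5,349.5)],115:[(160.5,168.5),(221,228.7),(281,288.5),(340.3,348.5)],130:[(161.5,169.5),(221.5,228.7),(280.2,288.5),(339.2,347.5)]}
A=[];B=[]
off=[130.5,43.5,-43.5,-130.5]
for k in range(4):
    P=np.array([ray(w,sum(R[r][k])/2,r,18)[:2] for r in R])
    q=np.polyfit(P[:,0],P[:,1],1);print(off[k],'dy/dx deg',np.degrees(np.arctan(q[0])),'y at 600',np.polyval(q,600), 'width',[round(ray(w,R[75][k][0],75,18)[1]-ray(w,R[75][k][1],75,18)[1],1)])
for c in(300,320,340,):print('ledge far z18',ray(w,c,138.3,18),'near',ray(w,c,195,18),'lip near edge/flare',ray(w,c,49,28.5), ray(w,c,38.5,36.5))
c=np.array([(668,162),(748,166),(718,310),(646,306)])/1.5625-.2
C=np.array([ray(w,*p,12) for p in c]);print('c1',C.round(1).tolist(),C.mean(0))
for p in((684,260),(736,266),(745,222),(711,219)): print(ray(w,*(np.array(p)/1.5625),57))
E
```

```text
130.5 dy/dx deg -4.982140345109413 y at 600 294.88982398526025 width [np.float64(11.2)]
43.5 dy/dx deg -4.253185970218493 y at 600 207.59972928540793 width [np.float64(10.5)]
-43.5 dy/dx deg -4.677887600610007 y at 600 119.91196491042518 width [np.float64(11.2)]
-130.5 dy/dx deg -4.555427608164443 y at 600 33.254279195426996 width [np.float64(11.2)]
ledge far z18 [517.16405993 103.16193889  18.        ] near [431.11158087 106.44328377  18.        ] lip near edge/flare [636.22409386  99.99760844  28.5       ] [647.22540765 100.62622576  36.5       ]
ledge far z18 [515.10141547  73.68729348  18.        ] near [428.95582085  75.62539036  18.        ] lip near edge/flare [634.33764232  73.05630274  28.5       ] [645.38686756  74.37082411  36.5       ]
ledge far z18 [513.0388115   44.21322658  18.        ] near [426.80010508  44.80812937  18.        ] lip near edge/flare [632.45122543  46.11549186  28.5       ] [643.54836098  48.11590106  36.5       ]
c1 [[553.8, -84.7, 12.0], [544.9, -159.5, 12.0], [407.0, -143.5, 12.0], [416.2, -71.1, 12.0]] [ 480.48748415 -114.68864902   12.        ]
[467.95334649 -79.96714645  57.        ]
[ 459.36238216 -126.27778392   57.        ]
[ 497.57761537 -130.39474044   57.        ]
[ 502.213266   -100.79723398   57.        ]
```

>>> {"op": "send_rows", "data": {
  "grip": [0.5, 0.5, 0.5, 0.5, 0.5, 0.5, 0.5, 0.5],
  "xyz": [
    [0.005, -0.284, -0.12],
    [0.005, -0.284, -0.12],
    [0.005, -0.284, -0.12],
    [0.005, -0.284, -0.12],
    [0.005, -0.284, -0.12],
    [0.005, -0.284, -0.12],
    [0.005, -0.284, -0.12],
    [0.005, -0.284, -0.12]
  ],
  "yaw": [-2, -2, -2, -2, -2, -2, -2, -2]
}}

```text
time_s: 6.33
ee_pos: [479.8, -120.7, 178.0]
ee_rot: [179.9, 0.2, -6.2]
force: [-0.1, 0.4, -0.6]
gripper_width: 68.3
gripper_force: 0.0
```

```bash
python3 - <<'E'
from h import *
s=env.state();print(s['time_s'],s['ee_pos'],s['ee_rot'],s['qpos'])
w=grab('wrist','w4.png');np.save('w4.npy',w,allow_pickle=True)
cv2.imwrite('pics/w4b.png',cv2.resize(cv2.cvtColor(w['frame'][0:300],4),(800,469),interpolation=cv2.INTER_CUBIC))
E
```

```text
6.3333 [ 479.78255824 -120.74892502  177.97455769] [ 1.79927803e+02  1.73250164e-01 -6.23899163e+00] [-15.39134424  12.77755927 102.96437581  -0.10957703  64.41766665
  80.89499211]
```

View pics/w4b.png

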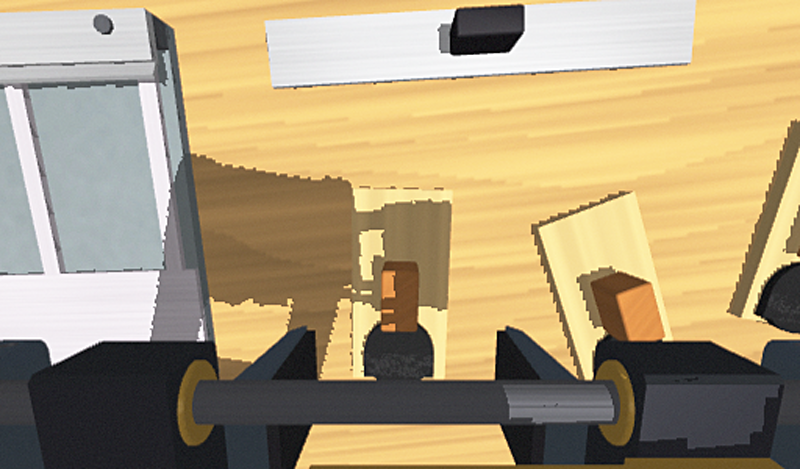

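The view shows carrier 1 centred between the fingers, with its block at (382–418,262–332). I grip it.

>>> {"op": "send_rows", "data": {
  "grip": [0.5, 0.5, 0.5, 0.5, 0.5, 0.5, 0.5, 0.5],
  "xyz": [
    [0, 0, -0.03],
    [0, 0, -0.06],
    [0, 0, -0.09],
    [0, 0, -0.12],
    [0, 0, -0.14],
    [0, 0, -0.15],
    [0, 0, -0.154],
    [0, 0, -0.154]
  ],
  "yaw": [0, 0, 0, 0, 0, 0, 0, 0]
}}

```text
time_s: 7.05
ee_pos: [481.4, -116.8, 25.9]
ee_rot: [-180.0, 0.0, -6.1]
force: [-0.3, 0.4, -0.2]
gripper_width: 68.5
gripper_force: 0.0
```

>>> {"op": "send_rows", "data": {
  "grip": [-0.2, -0.6, -1, -1, -1, -1],
  "xyz": [
    [0, 0, 0],
    [0, 0, 0],
    [0, 0, 0],
    [0, 0, 0],
    [0, 0, 0],
    [0, 0, 0]
  ],
  "yaw": [0, 0, 0, 0, 0, 0],
  "grip_force": 25
}}

```text
time_s: 7.55
ee_pos: [481.3, -117.2, 26.4]
ee_rot: [180.0, -0.0, -6.2]
force: [-1.1, 0.1, 0.4]
gripper_width: 31.5
gripper_force: 0.0
```

```bash
python3 - <<'E'
from h import *
s=env.state();print(s['time_s'],s['ee_pos'],s['ee_rot'],s['gripper_width'],s['force'])
w=np.load('w4.npy',allow_pickle=True).item()
q=lambda u,v,z:ray(w,u/1.5625,v/1.5625,z).round(1)
print('c1 front',q(357,188,12),q(452,190,12))
print('c2 front corners',q(535,226,12),q(632,192,12),'blk',q(592,286,57),q(655,281,57))
print('se corners',q(266,22,6),q(694,0,6),q(274,88,0),q(692,65,6), q(455,51,46),q(522,49,46),q(456,8,46),q(523,6,46))
E
```

```text
7.55 [ 481.30866695 -117.17155733   26.35620897] [ 1.79987728e+02 -4.28550261e-02 -6.15387695e+00] 31.53070878212749 [-1.06056695  0.14018436  0.36582586]
c1 front [552.7 -96.   12. ] [ 544.2 -161.3   12. ]
c2 front corners [ 513.3 -217.5   12. ] [ 529.3 -285.6   12. ] blk [ 476.3 -239.8   57. ] [ 475.3 -279.3   57. ]
se corners [663.3 -50.3   6. ] [ 646.  -327.6    6. ] [624.8 -47.2   0. ] [ 607.3 -327.6    6. ] [ 622.7 -166.5   46. ] [ 619.6 -205.4   46. ] [ 645.  -168.9   46. ] [ 641.8 -207.1   46. ]
```

>>> {"op": "send_rows", "data": {
  "grip": [-1, -1, -1, -1, -1],
  "xyz": [
    [0, 0, 0],
    [0, 0, 0],
    [0, 0, 0],
    [0, 0, 0],
    [0, 0, 0]
  ],
  "yaw": [0, 0, 0, 0, 0]
}}

```text
time_s: 7.97
ee_pos: [481.2, -117.1, 26.2]
ee_rot: [180.0, -0.0, -6.2]
force: [-1.0, 0.5, 3.9]
gripper_width: 23.8
gripper_force: 25.0
```

>>> {"op": "send_rows", "data": {
  "grip": [-1, -1, -1, -1, -1, -1, -1, -1],
  "xyz": [
    [0, 0, 0.02],
    [0, 0, 0.05],
    [0, 0, 0.08],
    [0, 0, 0.1],
    [0, 0, 0.1],
    [0, 0, 0.1],
    [0, 0, 0.1],
    [0, 0, 0.1]
  ],
  "yaw": [0, 0, 0, 0, 0, 0, 0, 0]
}}

```text
time_s: 8.63
ee_pos: [479.6, -116.7, 123.9]
ee_rot: [-180.0, 0.2, -6.1]
force: [0.5, 0.1, -3.4]
gripper_width: 24.2
gripper_force: 25.0
```

>>> {"op": "send_rows", "data": {
  "grip": [-1, -1, -1, -1, -1, -1, -1, -1],
  "xyz": [
    [0.01, 0.035, 0],
    [0.02, 0.07, 0],
    [0.03, 0.105, 0],
    [0.04, 0.14, 0],
    [0.05, 0.175, 0],
    [0.06, 0.21, 0],
    [0.07, 0.245, 0],
    [0.08, 0.28, 0]
  ],
  "yaw": [1.75, 1.75, 1.75, 1.75, 1.75, 1.75, 1.75, 1.75]
}}

```text
time_s: 9.3
ee_pos: [560.3, 164.5, 123.9]
ee_rot: [179.9, 0.2, -4.4]
force: [-0.1, -0.0, -2.6]
gripper_width: 23.9
gripper_force: 25.0
```

>>> {"op": "send_rows", "data": {
  "grip": [-1, -1, -1, -1, -1, -1, -1, -1],
  "xyz": [
    [0.01, 0.035, 0],
    [0.018, 0.07, 0],
    [0.018, 0.09, 0],
    [0.018, 0.09, -0.02],
    [0.018, 0.09, -0.04],
    [0.018, 0.09, -0.055],
    [0.018, 0.09, -0.06],
    [0.018, 0.09, -0.06]
  ],
  "yaw": [0, 0, 0, 0, 0, 0, 0, 0]
}}

```text
time_s: 9.97
ee_pos: [577.3, 252.2, 62.8]
ee_rot: [179.8, 0.3, -4.4]
force: [-0.2, -0.2, -2.6]
gripper_width: 23.8
gripper_force: 25.0
```

```bash
python3 - <<'E'
from h import *
s=env.state();print(s['time_s'],s['ee_pos'],s['ee_rot'],s['gripper_width'],s['force'],s['torque'])
w=grab('wrist','w5.png');np.save('w5.npy',w,allow_pickle=True)
cv2.imwrite('pics/w5b.png',cv2.resize(cv2.cvtColor(w['frame'][0:300],4),(800,469),interpolation=cv2.INTER_CUBIC))
E
```

```text
9.9667 [577.27213751 252.15877487  62.75291081] [179.82591378   0.32944897  -4.39858313] 23.800635903594646 [-0.21670302 -0.20828258 -2.58438169] [-0.0067526   0.15271772  0.03394238]
```

View pics/w5b.png

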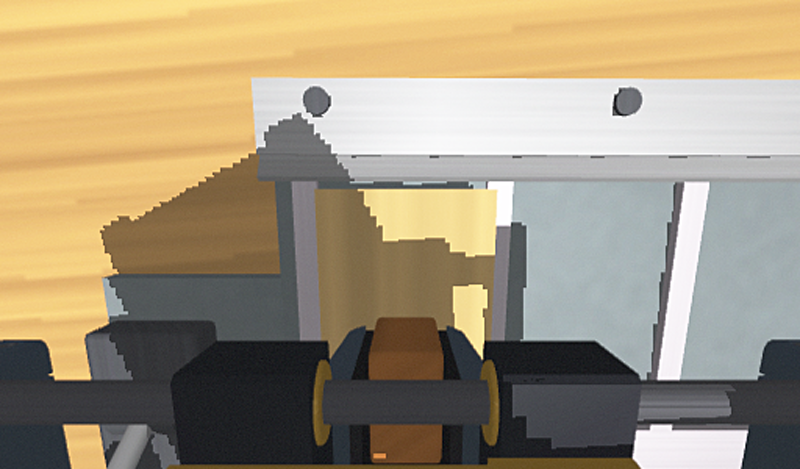

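Carrier 1's front corners are at (315,189) and (497,189). The ribs of bay 1 are at 293–316 and 490–514.

```bash
python3 - <<'E'
from h import *
w=np.load('w5.npy',allow_pickle=True).item()
q=lambda u,v,z:ray(w,u/1.5625-.2,v/1.5625-.2,z).round(1)
print('c',q(315,189,48),q(497,189,48)); print('ribs inner',q(316,188,18),q(491,185,18),'outer',q(293,188,18),q(514,185,18), 'flare',q(300,182,36),q(600,182,36), q(690,185,18))
E
```

```text
c [647.9 280.5  48. ] [642.6 211.3  48. ]
ribs inner [648.8 285.5  18. ] [644.2 208.2  18. ] outer [649.6 295.7  18. ] [643.4 198.   18. ] flare [651.3 288.4  36. ] [642.  167.3  36. ] [637.5 120.3  18. ]
```

>>> {"op": "send_rows", "data": {
  "grip": [-1, -1, -1, -1, -1, -1],
  "xyz": [
    [0, 0.001, -0.005],
    [0, 0.001, -0.01],
    [0, 0.001, -0.015],
    [0, 0.001, -0.017],
    [0, 0.001, -0.017],
    [0, 0.001, -0.017]
  ],
  "yaw": [0, 0, 0, 0, 0, 0],
  "grip_force": 12
}}

```text
time_s: 10.52
ee_pos: [579.2, 253.9, 49.0]
ee_rot: [180.0, -0.0, -4.4]
force: [0.1, -0.8, -2.5]
gripper_width: 23.9
gripper_force: 12.0
```

>>> {"op": "send_rows", "data": {
  "grip": [-1, -1, -1, -1],
  "xyz": [
    [0, 0, -0.001],
    [0, 0, -0.002],
    [0, 0, -0.003],
    [0, 0, -0.003]
  ],
  "yaw": [0, 0, 0, 0]
}}

```text
time_s: 10.85
ee_pos: [579.0, 253.9, 45.8]
ee_rot: [180.0, 0.0, -4.4]
force: [-0.4, -0.3, -2.5]
gripper_width: 23.8
gripper_force: 12.0
```

>>> {"op": "send_rows", "data": {
  "grip": [-1, -1, -1, -1],
  "xyz": [
    [0, 0, -0.001],
    [0, 0, -0.002],
    [0, 0, -0.003],
    [0, 0, -0.003]
  ],
  "yaw": [0, 0, 0, 0]
}}

```text
time_s: 11.18
ee_pos: [580.1, 253.9, 43.7]
ee_rot: [-180.0, -0.1, -4.4]
force: [2.3, -1.3, 1.1]
gripper_width: 23.8
gripper_force: 12.0
```

>>> {"op": "send_rows", "data": {
  "grip": [-1, -1, -1, -1, -1],
  "xyz": [
    [0, 0, -0.001],
    [0, 0, -0.002],
    [0, 0, -0.003],
    [0, 0, -0.003],
    [0, 0, -0.003]
  ],
  "yaw": [0, 0, 0, 0, 0],
  "grip_force": 6
}}

```text
time_s: 11.6
ee_pos: [580.1, 254.2, 41.1]
ee_rot: [-179.9, -0.1, -4.4]
force: [1.0, -0.5, 4.8]
gripper_width: 24.0
gripper_force: 6.0
```

```bash
python3 - <<'E'
from h import *
s=env.state();print(s['time_s'],s['ee_pos'],s['ee_rot'],s['gripper_width'],s['force'],s['torque'])
w=grab('wrist','w6.png');np.save('w6.npy',w,allow_pickle=True)
cv2.imwrite('pics/w6b.png',cv2.resize(cv2.cvtColor(w['frame'][60:300],4),(800,375),interpolation=cv2.INTER_CUBIC))
E
```

```text
11.6 [580.13791955 254.16783517  41.09257086] [-1.79947319e+02 -1.41776549e-01 -4.39926169e+00] 23.98953369308164 [ 1.00524662 -0.48689426  4.79515424] [-0.28838906 -0.11359269 -0.00802625]
```

View pics/w6b.png

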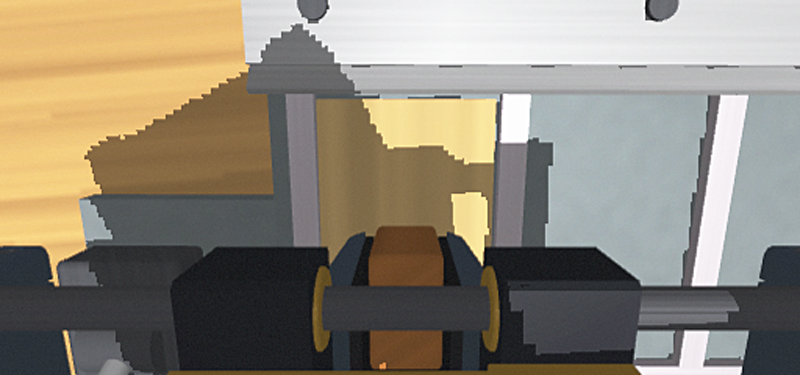

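The front now lies between the ribs (316 to 497) with the rear on the ledge. I slide it forward under the lip.

>>> {"op": "send_rows", "data": {
  "grip": [-1, -1, -1, -1, -1, -1, -1, -1],
  "xyz": [
    [0.003, -0.0002, 0],
    [0.006, -0.0005, 0],
    [0.009, -0.0007, 0],
    [0.012, -0.0009, 0],
    [0.015, -0.0012, 0],
    [0.018, -0.0014, 0],
    [0.02, -0.0015, 0],
    [0.02, -0.0015, 0]
  ],
  "yaw": [0, 0, 0, 0, 0, 0, 0, 0]
}}

```text
time_s: 12.32
ee_pos: [598.5, 252.5, 39.9]
ee_rot: [180.0, 0.1, -4.4]
force: [-3.7, 0.1, 4.3]
gripper_width: 23.8
gripper_force: 6.0
```

>>> {"op": "send_rows", "data": {
  "grip": [-1, -1, -1, -1],
  "xyz": [
    [0.001, 0, 0],
    [0.002, 0, 0],
    [0.003, 0, 0],
    [0.003, 0, 0]
  ],
  "yaw": [0, 0, 0, 0]
}}

```text
time_s: 12.65
ee_pos: [602.8, 252.3, 39.6]
ee_rot: [180.0, -0.1, -4.4]
force: [-1.7, 0.0, -0.4]
gripper_width: 23.9
gripper_force: 6.0
```

>>> {"op": "send_rows", "data": {
  "grip": [-1, -1, -1, -1, -1],
  "xyz": [
    [0.001, 0, 0],
    [0.002, 0, -0.001],
    [0.002, 0, -0.002],
    [0.002, 0, -0.003],
    [0.002, 0, -0.003]
  ],
  "yaw": [0, 0, 0, 0, 0]
}}

```text
time_s: 13.07
ee_pos: [603.8, 252.3, 36.9]
ee_rot: [180.0, 0.0, -4.4]
force: [-3.4, -0.4, 1.4]
gripper_width: 24.1
gripper_force: 6.0
```

```bash
python3 - <<'E'
from h import *
s=env.state();print(s['time_s'],s['ee_pos'],s['ee_rot'],s['gripper_width'],s['force'],s['torque'])
E
```

```text
13.0667 [603.78721904 252.32350485  36.91192468] [ 1.79981934e+02  4.54893042e-02 -4.40850588e+00] 24.134032691037184 [-3.43054332 -0.44856725  1.43132466] [ 0.02601853  0.82610171 -0.01859527]
```

>>> {"op": "send_rows", "data": {
  "grip": [-0.3, -0.3, -0.3, -0.3, -0.3, -0.3, -0.3, -0.3],
  "xyz": [
    [0, 0, 0],
    [0, 0, 0],
    [0, 0, 0],
    [0, 0, 0.03],
    [0, 0, 0.07],
    [0, 0, 0.11],
    [0, 0, 0.15],
    [0, 0, 0.19]
  ],
  "yaw": [0, 0, 0, 0, 0, 0, 0, 0]
}}

```text
time_s: 13.73
ee_pos: [604.3, 252.2, 229.1]
ee_rot: [-180.0, -0.1, -4.4]
force: [1.1, 0.4, 0.6]
gripper_width: 31.4
gripper_force: 0.0
```

>>> {"op": "send_rows", "data": {
  "grip": [0.3, 0.3, 0.3, 0.3, 0.3, 0.3, 0.3, 0.3],
  "xyz": [
    [-0.129, -0.092, 0.073],
    [-0.129, -0.092, 0.073],
    [-0.129, -0.092, 0.073],
    [-0.129, -0.092, 0.073],
    [-0.129, -0.092, 0.073],
    [-0.129, -0.092, 0.073],
    [-0.129, -0.092, 0.073],
    [-0.129, -0.092, 0.073]
  ],
  "yaw": [0, 0, 0, 0, 0, 0, 0, 0]
}}

```text
time_s: 14.4
ee_pos: [476.0, 160.9, 299.1]
ee_rot: [180.0, 0.0, -4.4]
force: [0.3, 0.3, -0.3]
gripper_width: 59.1
gripper_force: 0.0
```

```bash
python3 - <<'E'
from h import *
s=env.state();print(s['time_s'],s['ee_pos'],s['ee_rot'])
w=grab('wrist','w7.png');np.save('w7.npy',w,allow_pickle=True)
cv2.imwrite('pics/w7b.png',cv2.resize(cv2.cvtColor(w['frame'][0:220],4),(800,344),interpolation=cv2.INTER_CUBIC))
E
```

```text
14.4 [476.03033072 160.93039648 299.05570405] [ 1.79992291e+02  2.62940901e-02 -4.39187520e+00]
```

View pics/w7b.png

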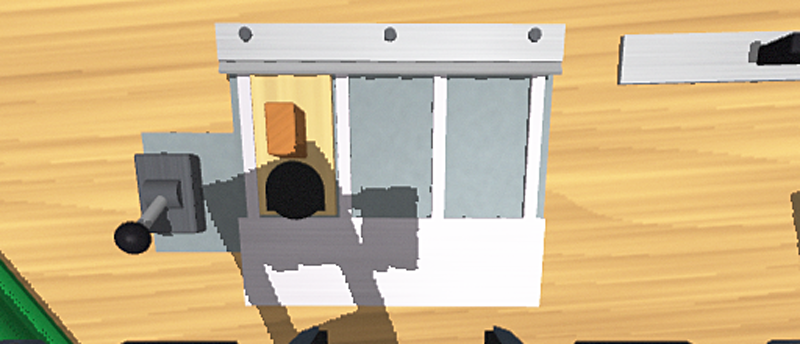

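The view shows carrier 1 seated, with its rear edge at row 215 against the ledge edge. Next is carrier 2.

>>> {"op": "send_rows", "data": {
  "grip": [0.5, 0.5, 0.5, 0.5, 0.5, 0.5, 0.5, 0.5],
  "xyz": [
    [-0.015, -0.3, -0.05],
    [-0.015, -0.3, -0.05],
    [-0.015, -0.3, -0.05],
    [-0.015, -0.3, -0.05],
    [-0.015, -0.3, -0.05],
    [-0.015, -0.3, -0.05],
    [-0.015, -0.3, -0.05],
    [-0.015, -0.3, -0.05]
  ],
  "yaw": [7, 14, 17.4, 17.4, 17.4, 17.4, 17.4, 17.4]
}}

```text
time_s: 15.12
ee_pos: [460.2, -143.3, 247.8]
ee_rot: [180.0, 0.2, 12.9]
force: [-0.5, 0.7, 0.4]
gripper_width: 68.4
gripper_force: 0.0
```

>>> {"op": "send_rows", "data": {
  "grip": [0.5, 0.5, 0.5, 0.5, 0.5, 0.5, 0.5],
  "xyz": [
    [-0.008, -0.127, -0.07],
    [-0.008, -0.127, -0.07],
    [-0.008, -0.127, -0.07],
    [-0.008, -0.127, -0.07],
    [-0.008, -0.127, -0.07],
    [-0.008, -0.127, -0.07],
    [-0.008, -0.127, -0.07]
  ],
  "yaw": [0, 0, 0, 0, 0, 0, 0]
}}

```text
time_s: 15.7
ee_pos: [452.9, -266.1, 179.5]
ee_rot: [-179.9, 0.0, 13.0]
force: [-0.3, 0.4, -0.5]
gripper_width: 68.3
gripper_force: 0.0
```

```bash
cat >> h.py <<'E'
def blocks(f,vmax=215):
    hsv=cv2.cvtColor(f['frame'],cv2.COLOR_RGB2HSV)
    m=cv2.inRange(hsv,(5,130,60),(14,225,235));m[vmax:]=0
    n,l,st,c=cv2.connectedComponentsWithStats(m)
    out=[]
    for i in range(1,n):
        if st[i][4]>120: out.append((st[i].tolist(),ray(f,c[i][0],c[i][1],50).round(1).tolist()))
    return out
E
python3 - <<'E'
from h import *
s=env.state();print(s['time_s'],s['ee_pos'],s['ee_rot'])
w=grab('wrist','w8.png');np.save('w8.npy',w,allow_pickle=True)
print(blocks(w)); w4=np.load('w4.npy',allow_pickle=True).item();print('w4',blocks(w4))
E
```

```text
15.7 [ 452.85408414 -266.06553585  179.501248  ] [-1.79940562e+02  1.65125071e-02  1.30252962e+01]
[([478, 0, 34, 24, 493], [662.0, -435.0, 50.0]), ([379, 165, 57, 49, 749], [491.7, -403.1, 50.0]), ([251, 167, 25, 46, 679], [459.7, -269.6, 50.0])]
w4 [([244, 167, 24, 45, 824], [481.4, -118.4, 50.0]), ([378, 174, 41, 41, 705], [463.9, -257.9, 50.0])]
```

>>> {"op": "send_rows", "data": {
  "grip": [0.5, 0.5, 0.5, 0.5, 0.5, 0.5, 0.5, 0.5],
  "xyz": [
    [0.001, -0.005, -0.03],
    [0.001, -0.005, -0.06],
    [0.001, -0.005, -0.09],
    [0.001, -0.005, -0.12],
    [0.001, -0.005, -0.14],
    [0.001, -0.005, -0.15],
    [0.001, -0.005, -0.154],
    [0.001, -0.005, -0.154]
  ],
  "yaw": [0, 0, 0, 0, 0, 0, 0, 0]
}}

```text
time_s: 16.42
ee_pos: [453.8, -271.1, 26.2]
ee_rot: [180.0, -0.0, 13.1]
force: [0.4, -0.5, 0.0]
gripper_width: 68.4
gripper_force: 0.0
```

>>> {"op": "send_rows", "data": {
  "grip": [0, -0.5, -1, -1, -1, -1, -1, -1],
  "xyz": [
    [0, 0, 0],
    [0, 0, 0],
    [0, 0, 0],
    [0, 0, 0],
    [0, 0, 0],
    [0, 0, 0],
    [0, 0, 0],
    [0, 0, 0]
  ],
  "yaw": [0, 0, 0, 0, 0, 0, 0, 0],
  "grip_force": 25
}}

```text
time_s: 17.08
ee_pos: [453.0, -271.4, 26.1]
ee_rot: [-180.0, 0.0, 13.0]
force: [-0.1, 1.3, 2.2]
gripper_width: 24.0
gripper_force: 25.0
```

>>> {"op": "send_rows", "data": {
  "grip": [-1, -1, -1, -1, -1, -1, -1, -1],
  "xyz": [
    [0, 0, 0],
    [0, 0, 0],
    [0, 0, 0],
    [0, 0, 0.02],
    [0, 0, 0.05],
    [0, 0, 0.08],
    [0, 0, 0.1],
    [0, 0, 0.1]
  ],
  "yaw": [0, 0, 0, 0, 0, 0, 0, 0]
}}

```text
time_s: 17.75
ee_pos: [455.6, -273.4, 129.8]
ee_rot: [179.6, -0.4, 13.0]
force: [0.8, -0.7, -1.6]
gripper_width: 23.7
gripper_force: 25.0
```

>>> {"op": "send_rows", "data": {
  "grip": [-1, -1, -1, -1, -1, -1, -1, -1],
  "xyz": [
    [0.01, 0.036, 0],
    [0.02, 0.072, 0],
    [0.03, 0.108, 0],
    [0.04, 0.144, 0],
    [0.05, 0.18, 0],
    [0.06, 0.216, 0],
    [0.07, 0.252, 0],
    [0.08, 0.288, 0]
  ],
  "yaw": [-4, -8, -12, -16, -17.4, -17.4, -17.4, -17.4]
}}

```text
time_s: 18.42
ee_pos: [532.4, 18.0, 124.0]
ee_rot: [180.0, 0.2, -4.4]
force: [0.5, -0.1, -2.2]
gripper_width: 23.2
gripper_force: 25.0
```

>>> {"op": "send_rows", "data": {
  "grip": [-1, -1, -1, -1, -1, -1, -1, -1],
  "xyz": [
    [0.01, 0.036, 0],
    [0.02, 0.072, 0],
    [0.03, 0.108, 0],
    [0.039, 0.144, 0],
    [0.039, 0.151, 0],
    [0.039, 0.151, -0.03],
    [0.039, 0.151, -0.06],
    [0.039, 0.151, -0.06]
  ],
  "yaw": [0, 0, 0, 0, 0, 0, 0, 0]
}}

```text
time_s: 19.08
ee_pos: [566.7, 166.1, 58.8]
ee_rot: [179.7, 0.8, -4.4]
force: [-1.6, -0.9, -3.9]
gripper_width: 23.7
gripper_force: 25.0
```

```bash
python3 - <<'E'
from h import *
s=env.state();print(s['time_s'],s['ee_pos'],s['ee_rot'],s['gripper_width'],s['force'])
w=grab('wrist','w9.png');np.save('w9.npy',w,allow_pickle=True)
cv2.imwrite('pics/w9b.png',cv2.resize(cv2.cvtColor(w['frame'][0:300],4),(800,469),interpolation=cv2.INTER_CUBIC))
E
```

```text
19.0833 [566.67046414 166.07907113  58.82133942] [179.69649407   0.79440937  -4.35714068] 23.72461877064298 [-1.55236154 -0.93822059 -3.87396821]
```

View pics/w9b.png

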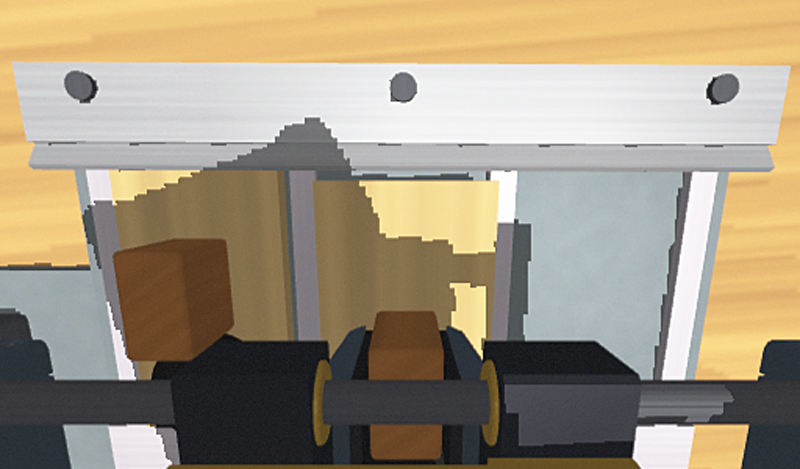

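Carrier 2's front corners are at (314,181) and (498,181), between ribs at 317 and 491, so it is aligned. I lower it and slide it in the same way.

>>> {"op": "send_rows", "data": {
  "grip": [-1, -1, -1, -1, -1, -1, -1],
  "xyz": [
    [0, 0.0005, 0],
    [0, 0.0005, -0.005],
    [0, 0.0005, -0.01],
    [0, 0.0005, -0.015],
    [0, 0.0005, -0.02],
    [0, 0.0005, -0.021],
    [0, 0.0005, -0.021]
  ],
  "yaw": [0, 0, 0, 0, 0, 0, 0],
  "grip_force": 12
}}

```text
time_s: 19.72
ee_pos: [574.0, 167.9, 48.1]
ee_rot: [-179.9, -0.3, -4.4]
force: [-2.1, -0.9, 11.4]
gripper_width: 23.9
gripper_force: 12.0
```

>>> {"op": "send_rows", "data": {
  "grip": [-1, -1, -1, -1, -1, -1, -1],
  "xyz": [
    [0, 0, -0.001],
    [0, 0, -0.002],
    [0, 0, -0.003],
    [0, 0, -0.004],
    [0, 0, -0.005],
    [0, 0, -0.005],
    [0, 0, -0.005]
  ],
  "yaw": [0, 0, 0, 0, 0, 0, 0],
  "grip_force": 6
}}

```text
time_s: 20.3
ee_pos: [574.6, 167.8, 42.5]
ee_rot: [-179.9, -0.4, -4.4]
force: [-0.2, -0.8, 7.9]
gripper_width: 24.1
gripper_force: 6.2
```

```bash
python3 - <<'E'
from h import *
s=env.state();print(s['ee_pos'],s['force'],s['torque'])
w=grab('wrist');np.save('w10.npy',w,allow_pickle=True)
def yel(f):
    h=cv2.cvtColor(f['frame'],cv2.COLOR_RGB2HSV);m=cv2.inRange(h,(12,70,40),(32,255,255));return m
for n in('w5','w6','w9','w10'):
    f=np.load(n+'.npy',allow_pickle=True).item();m=yel(f)
    print(n,'z',round(f['pose'][2][3]),[(r,np.where(m[r,195:330])[0].min()+195,np.where(m[r,195:330])[0].max()+195) for r in (124,130,140,150)],[(c,np.where(m[105:200,c])[0].min()+105) for c in(210,230,250,270,300,312)])
E
```

```text
[574.59111404 167.84605966  42.54729984] [-0.20032762 -0.79811008  7.8984417 ] [-0.31064885  0.13677921 -0.02898793]
w5 z 233 [(124, np.int64(202), np.int64(317)), (130, np.int64(202), np.int64(317)), (140, np.int64(202), np.int64(316)), (150, np.int64(203), np.int64(316))] [(210, np.int64(121)), (230, np.int64(121)), (250, np.int64(121)), (270, np.int64(121)), (300, np.int64(121)), (312, np.int64(121))]
w6 z 212 [(124, np.int64(203), np.int64(317)), (130, np.int64(202), np.int64(317)), (140, np.int64(203), np.int64(316)), (150, np.int64(203), np.int64(316))] [(210, np.int64(123)), (230, np.int64(123)), (250, np.int64(123)), (270, np.int64(123)), (300, np.int64(123)), (312, np.int64(123))]
w9 z 229 [(124, np.int64(201), np.int64(318)), (130, np.int64(201), np.int64(318)), (140, np.int64(201), np.int64(317)), (150, np.int64(202), np.int64(317))] [(210, np.int64(115)), (230, np.int64(115)), (250, np.int64(115)), (270, np.int64(115)), (300, np.int64(115)), (312, np.int64(115))]
w10 z 214 [(124, np.int64(195), np.int64(325)), (130, np.int64(195), np.int64(324)), (140, np.int64(195), np.int64(323)), (150, np.int64(196), np.int64(323))] [(210, np.int64(113)), (230, np.int64(113)), (250, np.int64(113)), (270, np.int64(113)), (300, np.int64(113)), (312, np.int64(113))]
```

Carrier 2's front caught on the flare, because it sits further forward in the grip, and it is now nose-up. I lift, back off 12 mm and let the rear meet the ledge to level it.

>>> {"op": "send_rows", "data": {
  "grip": [-1, -1, -1, -1, -1, -1, -1, -1],
  "xyz": [
    [0, 0, 0.005],
    [0, 0, 0.01],
    [-0.004, 0.0003, 0.015],
    [-0.008, 0.0006, 0.015],
    [-0.012, 0.0009, 0.015],
    [-0.013, 0.001, 0.015],
    [-0.013, 0.001, 0.015],
    [-0.013, 0.001, 0.015]
  ],
  "yaw": [0, 0, 0, 0, 0, 0, 0, 0],
  "grip_force": 10
}}

```text
time_s: 21.02
ee_pos: [558.9, 168.9, 54.7]
ee_rot: [180.0, 0.0, -4.4]
force: [0.7, 0.3, -2.6]
gripper_width: 23.8
gripper_force: 10.2
```

>>> {"op": "send_rows", "data": {
  "grip": [-1, -1, -1, -1, -1, -1, -1, -1],
  "xyz": [
    [0, 0, -0.003],
    [0, 0, -0.006],
    [0, 0, -0.009],
    [0, 0, -0.011],
    [0, 0, -0.013],
    [0, 0, -0.015],
    [0, 0, -0.015],
    [0, 0, -0.015]
  ],
  "yaw": [0, 0, 0, 0, 0, 0, 0, 0],
  "grip_force": 6
}}

```text
time_s: 21.68
ee_pos: [558.9, 168.9, 39.8]
ee_rot: [180.0, 0.0, -4.4]
force: [-0.2, -1.0, -1.9]
gripper_width: 24.0
gripper_force: 6.0
```

```bash
cat >> h.py <<'E'
def yel(f):
    h=cv2.cvtColor(f['frame'],cv2.COLOR_RGB2HSV);return cv2.inRange(h,(12,70,40),(32,255,255))
def board(f):
    m=yel(f);print([(r,np.where(m[r,190:330])[0].min()+190,np.where(m[r,190:330])[0].max()+190) for r in (124,130,140,150)],[(c,np.where(m[105:200,c])[0].min()+105) for c in(210,250,300)])
E
python3 - <<'E'
from h import *
s=env.state();print(s['time_s'],s['ee_pos'],s['force'],s['torque'])
w=grab('wrist','w11.png');np.save('w11.npy',w,allow_pickle=True);board(w)
E
```

```text
21.6833 [558.86834969 168.89481447  39.78013801] [-0.2406076  -0.98542366 -1.92588477] [-0.00697657  0.21669191 -0.0043138 ]
[(124, np.int64(195), np.int64(324)), (130, np.int64(195), np.int64(323)), (140, np.int64(196), np.int64(322)), (150, np.int64(197), np.int64(322))] [(210, np.int64(115)), (250, np.int64(114)), (300, np.int64(115))]
```

```bash
python3 - <<'E'
from h import *
a=cv2.imread('pics/w11.png')[90:300,100:420]; 
f=grab('side');b=cv2.cvtColor(f['frame'],4)[120:220,200:320]
cv2.imwrite('pics/c11.png',np.vstack([cv2.resize(a,(640,420)*1)[:300],cv2.resize(b,(640,300),interpolation=cv2.INTER_CUBIC)]))
E
```

```text
(no output)
```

View pics/c11.png

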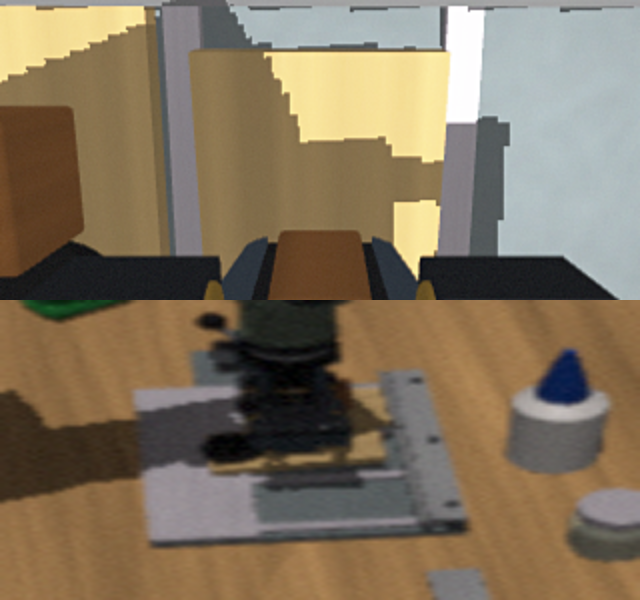

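Carrier 2 has slipped up about 10 mm in the grip and is tilted nose-up, with its rear on the ledge. I lower with a light grip so the nose comes down.

>>> {"op": "send_rows", "data": {
  "grip": [-1, -1, -1, -1, -1, -1, -1, -1],
  "xyz": [
    [0, 0, -0.001],
    [0, 0, -0.002],
    [0, 0, -0.003],
    [0, 0, -0.004],
    [0, 0, -0.005],
    [0, 0, -0.006],
    [0, 0, -0.007],
    [0, 0, -0.007]
  ],
  "yaw": [0, 0, 0, 0, 0, 0, 0, 0],
  "grip_force": 6
}}

```text
time_s: 22.45
ee_pos: [559.0, 169.0, 32.7]
ee_rot: [180.0, 0.0, -4.4]
force: [1.3, -0.2, -0.5]
gripper_width: 23.9
gripper_force: 6.0
```

```bash
python3 - <<'E'
from h import *
s=env.state();print(s['time_s'],s['ee_pos'],s['force'],s['torque'])
w=grab('wrist','w12.png');board(w)
E
```

```text
22.45 [558.98714395 168.95885309  32.7435861 ] [ 1.28685796 -0.1875226  -0.51533245] [-0.00584529  0.0689381  -0.03726402]
[(124, np.int64(197), np.int64(322)), (130, np.int64(198), np.int64(322)), (140, np.int64(198), np.int64(321)), (150, np.int64(199), np.int64(321))] [(210, np.int64(120)), (250, np.int64(119)), (300, np.int64(119))]
```

>>> {"op": "send_rows", "data": {
  "grip": [-1, -1, -1, -1, -1, -1],
  "xyz": [
    [0, 0, -0.001],
    [0, 0, -0.002],
    [0, 0, -0.003],
    [0, 0, -0.004],
    [0, 0, -0.004],
    [0, 0, -0.004]
  ],
  "yaw": [0, 0, 0, 0, 0, 0]
}}

```text
time_s: 23.0
ee_pos: [560.3, 168.9, 29.5]
ee_rot: [-180.0, -0.1, -4.4]
force: [3.5, -2.0, 4.0]
gripper_width: 24.2
gripper_force: 6.0
```

```bash
python3 - <<'E'
from h import *
s=env.state();print(s['time_s'],s['ee_pos'],s['force'],s['torque'])
w=grab('wrist','w13.png');board(w)
E
```

```text
23.0 [560.27989495 168.94445705  29.52833738] [ 3.48185268 -1.96111583  3.98390115] [-0.36034199 -0.5739929  -0.02251295]
[(124, np.int64(198), np.int64(320)), (130, np.int64(199), np.int64(320)), (140, np.int64(199), np.int64(320)), (150, np.int64(199), np.int64(319))] [(210, np.int64(122)), (250, np.int64(121)), (300, np.int64(121))]
```

```bash
python3 - <<'E'
from h import *
w=grab('wrist')
p=ray(w,255,121,24);o=np.array([593.8,164.4]);d=p[:2]-o;c,s=np.cos(np.radians(-4.4)),np.sin(np.radians(-4.4))
for u in (198,259.5,320.5):
    d=ray(w,u,121 if u<300 else 121,24)[:2]-o;print('jig front',c*d[0]+s*d[1],-s*d[0]+c*d[1])
E
```

```text
jig front 34.28538119944388 36.0493375623236
jig front 34.30036542389119 1.1156097102841072
jig front 34.31522469015273 -33.52679473888705
```

>>> {"op": "send_rows", "data": {
  "grip": [-1, -1, -1, -1, -1, -1, -1, -1],
  "xyz": [
    [0.004, -0.0003, 0],
    [0.008, -0.0006, 0],
    [0.012, -0.0009, 0],
    [0.016, -0.0012, 0],
    [0.02, -0.0015, 0],
    [0.024, -0.0018, 0],
    [0.028, -0.0021, 0],
    [0.028, -0.0021, 0]
  ],
  "yaw": [0, 0, 0, 0, 0, 0, 0, 0]
}}

```text
time_s: 23.77
ee_pos: [587.0, 166.7, 28.0]
ee_rot: [180.0, 0.1, -4.4]
force: [0.4, -0.3, -0.9]
gripper_width: 24.0
gripper_force: 7.2
```

>>> {"op": "send_rows", "data": {
  "grip": [-1, -1, -1, -1, -1],
  "xyz": [
    [0.002, 0, 0],
    [0.004, 0, 0],
    [0.006, 0, 0],
    [0.007, 0, 0],
    [0.007, 0, 0]
  ],
  "yaw": [0, 0, 0, 0, 0]
}}

```text
time_s: 24.18
ee_pos: [594.4, 166.8, 28.8]
ee_rot: [180.0, -0.0, -4.4]
force: [-0.0, 0.6, -1.4]
gripper_width: 23.9
gripper_force: 7.1
```

>>> {"op": "send_rows", "data": {
  "grip": [-1, -1, -1, -1, -1],
  "xyz": [
    [0.001, 0, 0],
    [0.002, 0, 0],
    [0.003, 0, 0],
    [0.003, 0, 0],
    [0.003, 0, 0]
  ],
  "yaw": [0, 0, 0, 0, 0]
}}

```text
time_s: 24.6
ee_pos: [596.7, 166.8, 28.9]
ee_rot: [180.0, 0.0, -4.4]
force: [-0.5, 0.0, -2.0]
gripper_width: 24.2
gripper_force: 7.1
```

>>> {"op": "send_rows", "data": {
  "grip": [-1, -1, -1, -1, -1, -1, -1],
  "xyz": [
    [0.001, 0, -0.001],
    [0.002, 0, -0.001],
    [0.002, 0, -0.002],
    [0.002, 0, -0.003],
    [0.002, 0, -0.004],
    [0.002, 0, -0.004],
    [0.002, 0, -0.004]
  ],
  "yaw": [0, 0, 0, 0, 0, 0, 0]
}}

```text
time_s: 25.18
ee_pos: [597.1, 166.7, 24.7]
ee_rot: [180.0, 0.2, -4.4]
force: [-6.3, 0.7, 0.4]
gripper_width: 24.1
gripper_force: 6.0
```

```bash
python3 - <<'E'
from h import *
s=env.state();print(s['time_s'],s['ee_pos'],s['force'],s['torque'])
w=grab('wrist','w14.png');m=yel(w);print([(r,[int(x) for x in np.where(np.diff(m[r,190:335].astype(int)))[0]+190]) for r in(105,110,115,120,130)])
E
```

```text
25.1833 [597.13835999 166.7419607   24.67503026] [-6.3023665   0.72472322  0.35272614] [ 0.17068614  1.03702489 -0.03932833]
[(105, []), (110, []), (115, []), (120, []), (130, [])]
```

>>> {"op": "send_rows", "data": {
  "grip": [-0.3, -0.3, -0.3, -0.3, -0.3, -0.3, -0.3, -0.3],
  "xyz": [
    [0, 0, 0],
    [0, 0, 0],
    [0, 0, 0],
    [0, 0, 0.03],
    [0, 0, 0.07],
    [0, 0, 0.11],
    [0, 0, 0.15],
    [0, 0, 0.19]
  ],
  "yaw": [0, 0, 0, 0, 0, 0, 0, 0]
}}

```text
time_s: 25.9
ee_pos: [599.5, 166.7, 217.4]
ee_rot: [-180.0, -0.1, -4.4]
force: [0.9, 0.4, 0.2]
gripper_width: 31.8
gripper_force: 0.0
```

>>> {"op": "send_rows", "data": {
  "grip": [0.5, 0.5, 0.5, 0.5, 0.5, 0.5, 0.5],
  "xyz": [
    [-0.124, -0.0064, 0.085],
    [-0.124, -0.0064, 0.085],
    [-0.124, -0.0064, 0.085],
    [-0.124, -0.0064, 0.085],
    [-0.124, -0.0064, 0.085],
    [-0.124, -0.0064, 0.085],
    [-0.124, -0.0064, 0.085]
  ],
  "yaw": [0, 0, 0, 0, 0, 0, 0]
}}

```text
time_s: 26.48
ee_pos: [475.8, 160.4, 299.6]
ee_rot: [180.0, -0.0, -4.4]
force: [0.5, -0.4, -0.7]
gripper_width: 68.4
gripper_force: 0.0
```

```bash
python3 - <<'E'
from h import *
s=env.state();print(s['time_s'],s['ee_pos'])
w=grab('wrist','w15.png');np.save('w15.npy',w,allow_pickle=True)
w7=np.load('w7.npy',allow_pickle=True).item()
for f,c in((w7,[150,172,200,210]),(w,[150,172,200,210,228,240,265,270])):
    m=yel(f);g=cv2.cvtColor(f['frame'],cv2.COLOR_RGB2GRAY).astype(int)
    for k in c: print(k,'yellow rows',[int(x) for x in np.where(np.diff(m[:,k].astype(int)))[0] if 40<x<150],'edges',[(int(j),int(np.diff(g[:,k])[j])) for j in range(100,150) if abs(np.diff(g[:,k])[j])>18])
print(blocks(w7),blocks(w))
a=np.hstack([cv2.cvtColor(w['frame'][30:150,130:370],4)]);cv2.imwrite('pics/c15.png',cv2.resize(a,(800,400),interpolation=cv2.INTER_CUBIC))
t=grab('top');np.save('t2.npy',t,allow_pickle=True);print(blocks(t,384) )
E
```

```text
26.4833 [475.823286   160.4015691  299.64344651]
150 yellow rows [] edges [(112, -71), (113, -25)]
172 yellow rows [47, 111, 134, 136] edges [(102, -92), (103, -34), (109, -22), (110, -45), (111, -33), (134, 85), (136, -24), (138, 41)]
200 yellow rows [47, 107] edges [(106, -48), (107, -54), (136, 76), (138, 34)]
210 yellow rows [47, 137] edges [(103, -90), (104, -48), (137, -23), (138, 35)]
150 yellow rows [] edges [(112, -77), (113, -23)]
172 yellow rows [47, 110, 134, 137] edges [(103, -92), (104, -38), (110, -64), (111, -30), (134, 107), (136, -21), (137, -27), (138, 39)]
200 yellow rows [47, 108, 136, 137] edges [(107, -64), (108, -28), (136, 80), (138, 27)]
210 yellow rows [47, 137] edges [(103, -76), (104, -36), (137, -19), (138, 21), (139, 23)]
228 yellow rows [47, 137] edges [(123, -91), (124, -43), (135, 130), (137, -42), (139, 72), (149, -71)]
240 yellow rows [47, 105] edges [(100, 101), (104, -121), (105, -85), (120, -22), (137, 29), (138, 68), (139, 23)]
265 yellow rows [47, 116, 134, 137] edges [(112, -64), (113, -19), (114, -54), (115, -46), (134, 103), (137, -29), (138, 23), (139, 26)]
270 yellow rows [47, 137] edges [(137, -41), (139, 65)]
[([169, 66, 27, 35, 787], [602.0, 252.3, 50.0])] [([169, 66, 27, 35, 790], [602.2, 252.3, 50.0]), ([238, 66, 19, 35, 560], [596.8, 166.7, 50.0])]
[]
```

View pics/c15.png

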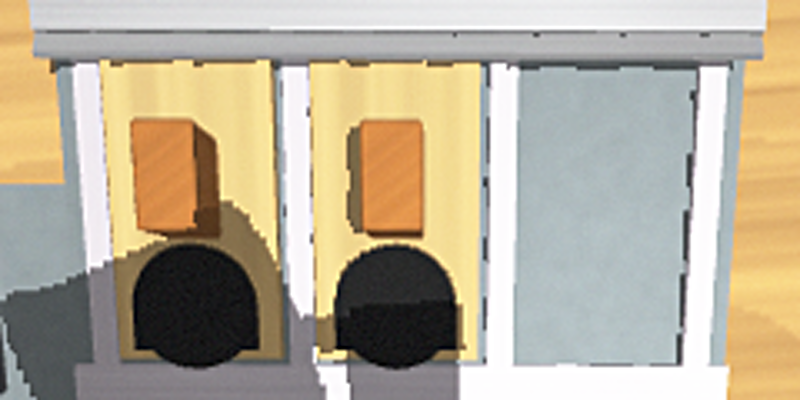

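Both carriers are flat in bays 1 and 2, with their rear edges at the ledge edge. Next is carrier 3.

>>> {"op": "send_rows", "data": {
  "grip": [0.5, 0.5, 0.5, 0.5, 0.5, 0.5, 0.5, 0.5],
  "xyz": [
    [0.005, -0.31, -0.03],
    [0.005, -0.31, -0.03],
    [0.005, -0.31, -0.03],
    [0.005, -0.31, -0.03],
    [0.005, -0.31, -0.03],
    [0.005, -0.31, -0.03],
    [0.005, -0.31, -0.03],
    [0.005, -0.31, -0.03]
  ],
  "yaw": [-7, -7, -7, -7, -7, -7, -7, -7]
}}

```text
time_s: 27.25
ee_pos: [480.1, -154.2, 267.8]
ee_rot: [179.9, 0.2, -11.6]
force: [0.1, 0.2, -1.1]
gripper_width: 68.4
gripper_force: 0.0
```

>>> {"op": "send_rows", "data": {
  "grip": [0.5, 0.5, 0.5, 0.5, 0.5, 0.5, 0.5, 0.5],
  "xyz": [
    [0.005, -0.264, -0.09],
    [0.005, -0.264, -0.09],
    [0.005, -0.264, -0.09],
    [0.005, -0.264, -0.09],
    [0.005, -0.264, -0.09],
    [0.005, -0.264, -0.09],
    [0.005, -0.264, -0.09],
    [0.005, -0.264, -0.09]
  ],
  "yaw": [0, 0, 0, 0, 0, 0, 0, 0]
}}

```text
time_s: 27.92
ee_pos: [483.7, -418.8, 174.6]
ee_rot: [-180.0, 0.3, -11.7]
force: [0.3, -0.2, 0.7]
gripper_width: 68.4
gripper_force: 0.0
```

```bash
python3 - <<'E'
from h import *
s=env.state();print(s['time_s'],s['ee_pos'],s['ee_rot'])
w=grab('wrist','w16.png');np.save('w16.npy',w,allow_pickle=True)
print(blocks(w));m=yel(w)
g=cv2.cvtColor(w['frame'],cv2.COLOR_RGB2HSV)
print([(r,[int(x) for x in np.where(np.abs(np.diff(g[r].astype(int),axis=0)).max(1)>45)[0] if 180<x<340]) for r in(120,125,130,140,150,160)])
E
```

```text
27.9167 [ 483.72799469 -418.78082186  174.58756365] [-179.96133939    0.30844752  -11.67542601]
[([386, 134, 44, 44, 585], [493.3, -566.4, 50.0]), ([245, 163, 26, 46, 880], [489.1, -419.8, 50.0])]
[(120, [227, 228, 229]), (125, [186, 226, 228, 339]), (130, [203, 204, 207, 227, 228, 336, 337, 339]), (140, [234, 236, 288, 338, 339]), (150, [288]), (160, [229, 230, 241, 244, 288])]
```

>>> {"op": "send_rows", "data": {
  "grip": [0.5, 0.5, 0.5, 0.5, 0.5, 0.5, 0.5, 0.5],
  "xyz": [
    [0.004, -0.006, -0.03],
    [0.004, -0.006, -0.06],
    [0.004, -0.006, -0.09],
    [0.004, -0.006, -0.12],
    [0.004, -0.006, -0.14],
    [0.004, -0.006, -0.15],
    [0.004, -0.006, -0.154],
    [0.004, -0.006, -0.154]
  ],
  "yaw": [0, 0, 0, 0, 0, 0, 0, 0]
}}

```text
time_s: 28.63
ee_pos: [489.3, -419.1, 25.4]
ee_rot: [-180.0, 0.1, -11.4]
force: [-0.8, -0.2, 0.0]
gripper_width: 68.7
gripper_force: 0.0
```

>>> {"op": "send_rows", "data": {
  "grip": [0, -0.5, -1, -1, -1, -1, -1, -1],
  "xyz": [
    [0, 0, 0],
    [0, 0, 0],
    [0, 0, 0],
    [0, 0, 0],
    [0, 0, 0],
    [0, 0, 0],
    [0, 0, 0],
    [0, 0, 0]
  ],
  "yaw": [0, 0, 0, 0, 0, 0, 0, 0],
  "grip_force": 30
}}

```text
time_s: 29.3
ee_pos: [489.2, -419.3, 26.3]
ee_rot: [-180.0, -0.0, -11.4]
force: [0.2, 1.6, 2.3]
gripper_width: 23.9
gripper_force: 30.0
```

>>> {"op": "send_rows", "data": {
  "grip": [-1, -1, -1, -1, -1, -1, -1, -1],
  "xyz": [
    [0, 0, 0],
    [0, 0, 0],
    [0, 0, 0],
    [0, 0, 0.02],
    [0, 0, 0.05],
    [0, 0, 0.08],
    [0, 0, 0.1],
    [0, 0, 0.1]
  ],
  "yaw": [0, 0, 0, 0, 0, 0, 0, 0]
}}

```text
time_s: 29.97
ee_pos: [491.1, -421.9, 130.2]
ee_rot: [179.7, -0.4, -11.4]
force: [0.6, -0.9, -2.8]
gripper_width: 23.6
gripper_force: 30.0
```

>>> {"op": "send_rows", "data": {
  "grip": [-1, -1, -1, -1, -1, -1, -1, -1],
  "xyz": [
    [0.005, 0.036, 0],
    [0.01, 0.072, 0],
    [0.015, 0.108, 0],
    [0.02, 0.144, 0],
    [0.025, 0.18, 0],
    [0.03, 0.216, 0],
    [0.035, 0.252, 0],
    [0.04, 0.288, 0]
  ],
  "yaw": [7, 7, 7, 7, 7, 7, 7, 7]
}}

```text
time_s: 30.63
ee_pos: [527.9, -129.9, 123.7]
ee_rot: [-180.0, 0.2, -4.4]
force: [-0.0, -1.2, -2.2]
gripper_width: 23.9
gripper_force: 30.0
```

>>> {"op": "send_rows", "data": {
  "grip": [-1, -1, -1, -1, -1, -1, -1, -1],
  "xyz": [
    [0.005, 0.036, 0],
    [0.01, 0.072, 0],
    [0.015, 0.108, 0],
    [0.02, 0.144, 0],
    [0.025, 0.18, 0],
    [0.028, 0.205, 0],
    [0.028, 0.212, 0],
    [0.028, 0.212, 0]
  ],
  "yaw": [0, 0, 0, 0, 0, 0, 0, 0]
}}

```text
time_s: 31.3
ee_pos: [556.1, 81.9, 123.8]
ee_rot: [179.9, 0.2, -4.2]
force: [1.0, -0.4, -3.0]
gripper_width: 23.7
gripper_force: 30.0
```

>>> {"op": "send_rows", "data": {
  "grip": [-1, -1, -1, -1, -1, -1, -1, -1],
  "xyz": [
    [0, 0, -0.02],
    [0, 0, -0.04],
    [0, 0, -0.055],
    [0, 0, -0.065],
    [0, 0, -0.07],
    [0, 0, -0.07],
    [0, 0, -0.07],
    [0, 0, -0.07]
  ],
  "yaw": [0, 0, 0, 0, 0, 0, 0, 0]
}}

```text
time_s: 31.97
ee_pos: [557.9, 80.1, 56.8]
ee_rot: [-180.0, -0.1, -4.4]
force: [-0.5, 0.4, -3.1]
gripper_width: 23.8
gripper_force: 30.0
```

```bash
python3 - <<'E'
from h import *
s=env.state();print(s['time_s'],s['ee_pos'],s['ee_rot'],s['gripper_width'],s['force'],s['torque'])
w=grab('wrist','w17.png');np.save('w17.npy',w,allow_pickle=True);board(w)
g=cv2.cvtColor(w['frame'],cv2.COLOR_RGB2GRAY).astype(int)
for r in (104,108,112,116,120,126,135):print(r,[(int(j),int(np.diff(g[r])[j])) for j in range(150,380) if abs(np.diff(g[r])[j])>25])
E
```

```text
31.9667 [557.93277979  80.11152694  56.81382694] [-1.79992521e+02 -1.06890056e-01 -4.41983160e+00] 23.821514471536773 [-0.48404771  0.41571293 -3.0747454 ] [-0.05967784  0.14246168 -0.01594873]
[(124, np.int64(202), np.int64(317)), (130, np.int64(202), np.int64(317)), (140, np.int64(202), np.int64(316)), (150, np.int64(203), np.int64(317))] [(210, np.int64(121)), (250, np.int64(121)), (300, np.int64(121))]
104 [(193, -83), (226, 80), (354, 41)]
108 [(175, -61), (176, -66), (185, 73), (191, -57), (226, 107), (313, -127), (314, 77), (315, 108), (332, -60)]
112 [(166, -90), (172, -44), (185, 42), (226, 106), (313, -113), (314, 112), (315, 62), (331, -34), (332, -36)]
116 [(152, -137), (185, 28), (202, -29), (229, 106), (233, -85), (238, 75), (281, -89), (284, 82), (313, -118), (314, 111), (315, 64), (331, -74)]
120 [(176, -30), (185, 30), (202, -30), (304, 98), (310, -107), (313, 31), (314, 115), (331, -72)]
126 [(186, 57), (239, 115), (331, -58)]
135 [(177, -27), (186, 30), (238, 26), (239, 111), (330, -65)]
```

```bash
python3 - <<'E'
from h import *
w=np.load('w17.npy',allow_pickle=True).item()
o=np.array([593.8,164.4]);c,s=np.cos(np.radians(-4.4)),np.sin(np.radians(-4.4))
J=lambda p:(round(c*(p[0]-o[0])+s*(p[1]-o[1]),1),round(-s*(p[0]-o[0])+c*(p[1]-o[1]),1))
print('ribs',J(ray(w,202.5,116,18)),J(ray(w,314.8,116,18)),'board',J(ray(w,201.5,120.5,43)),J(ray(w,317.5,120.5,43)))
E
```

```text
ribs (np.float64(42.5), np.float64(-49.3)) (np.float64(42.5), np.float64(-124.8)) board (np.float64(39.2), np.float64(-53.2)) (np.float64(39.2), np.float64(-122.1))
```

>>> {"op": "send_rows", "data": {
  "grip": [-1, -1, -1, -1, -1],
  "xyz": [
    [0, 0.0005, -0.004],
    [0, 0.0005, -0.008],
    [0, 0.0005, -0.01],
    [0, 0.0005, -0.01],
    [0, 0.0005, -0.01]
  ],
  "yaw": [0, 0, 0, 0, 0],
  "grip_force": 12
}}

```text
time_s: 32.43
ee_pos: [556.9, 80.9, 45.7]
ee_rot: [180.0, 0.0, -4.4]
force: [-0.6, 0.4, -2.0]
gripper_width: 23.9
gripper_force: 12.0
```

>>> {"op": "send_rows", "data": {
  "grip": [-1, -1, -1, -1, -1, -1, -1, -1],
  "xyz": [
    [0, 0, -0.001],
    [0, 0, -0.002],
    [0, 0, -0.003],
    [0, 0, -0.004],
    [0, 0, -0.005],
    [0, 0, -0.006],
    [0, 0, -0.006],
    [0, 0, -0.006]
  ],
  "yaw": [0, 0, 0, 0, 0, 0, 0, 0],
  "grip_force": 6
}}

```text
time_s: 33.1
ee_pos: [559.0, 80.9, 41.2]
ee_rot: [-180.0, -0.2, -4.4]
force: [2.7, -1.1, 5.4]
gripper_width: 24.1
gripper_force: 6.0
```

```bash
python3 - <<'E'
from h import *
s=env.state();print(s['time_s'],s['ee_pos'],s['force'],s['torque'])
w=grab('wrist','w18.png');board(w)
E
```

```text
33.1 [558.99457037  80.85897318  41.21673287] [ 2.69698647 -1.11607221  5.38965774] [-0.33467288 -0.35586685  0.05847698]
[(124, np.int64(202), np.int64(317)), (130, np.int64(203), np.int64(316)), (140, np.int64(203), np.int64(316)), (150, np.int64(203), np.int64(316))] [(210, np.int64(123)), (250, np.int64(123)), (300, np.int64(123))]
```

>>> {"op": "send_rows", "data": {
  "grip": [-1, -1, -1, -1, -1, -1, -1, -1],
  "xyz": [
    [0.004, -0.0003, 0],
    [0.008, -0.0006, 0],
    [0.012, -0.0009, 0],
    [0.016, -0.0012, 0],
    [0.02, -0.0015, 0],
    [0.024, -0.0018, 0],
    [0.026, -0.002, 0],
    [0.026, -0.002, 0]
  ],
  "yaw": [0, 0, 0, 0, 0, 0, 0, 0]
}}

```text
time_s: 33.82
ee_pos: [583.6, 78.8, 39.4]
ee_rot: [180.0, -0.0, -4.4]
force: [-0.1, 0.5, -1.0]
gripper_width: 24.1
gripper_force: 6.0
```

>>> {"op": "send_rows", "data": {
  "grip": [-1, -1, -1, -1, -1],
  "xyz": [
    [0.001, 0, 0],
    [0.002, 0, 0],
    [0.003, 0, 0],
    [0.003, 0, 0],
    [0.003, 0, 0]
  ],
  "yaw": [0, 0, 0, 0, 0]
}}

```text
time_s: 34.23
ee_pos: [586.2, 78.9, 39.8]
ee_rot: [180.0, 0.0, -4.4]
force: [-1.6, -0.0, -3.7]
gripper_width: 24.2
gripper_force: 6.0
```

>>> {"op": "send_rows", "data": {
  "grip": [-1, -1, -1, -1],
  "xyz": [
    [0.001, 0, 0],
    [0.002, 0, 0],
    [0.002, 0, 0],
    [0.002, 0, 0]
  ],
  "yaw": [0, 0, 0, 0]
}}

```text
time_s: 34.57
ee_pos: [588.2, 78.9, 40.0]
ee_rot: [180.0, -0.0, -4.4]
force: [-0.3, -0.5, -2.5]
gripper_width: 24.0
gripper_force: 6.0
```

>>> {"op": "send_rows", "data": {
  "grip": [-1, -1, -1, -1, -1, -1, -1],
  "xyz": [
    [0.001, 0, 0],
    [0.002, 0, -0.001],
    [0.002, 0, -0.002],
    [0.002, 0, -0.003],
    [0.002, 0, -0.004],
    [0.002, 0, -0.004],
    [0.002, 0, -0.004]
  ],
  "yaw": [0, 0, 0, 0, 0, 0, 0]
}}

```text
time_s: 35.15
ee_pos: [590.0, 78.9, 36.4]
ee_rot: [180.0, 0.0, -4.4]
force: [-3.4, 0.0, 3.0]
gripper_width: 24.2
gripper_force: 6.0
```

```bash
python3 - <<'E'
from h import *
s=env.state();print(s['time_s'],s['ee_pos'],s['force'],s['torque'])
E
```

```text
35.15 [590.00368251  78.89571423  36.42958857] [-3.37722764  0.04753633  2.97323771] [0.00107709 0.63706299 0.04587265]
```

>>> {"op": "send_rows", "data": {
  "grip": [-0.3, -0.3, -0.3, -0.3, -0.3, -0.3, -0.3, -0.3],
  "xyz": [
    [0, 0, 0],
    [0, 0, 0],
    [0, 0, 0],
    [0, 0, 0.03],
    [0, 0, 0.07],
    [0, 0, 0.11],
    [0, 0, 0.15],
    [0, 0, 0.19]
  ],
  "yaw": [0, 0, 0, 0, 0, 0, 0, 0]
}}

```text
time_s: 35.82
ee_pos: [590.0, 78.8, 227.9]
ee_rot: [180.0, -0.0, -4.4]
force: [0.5, 0.3, 0.1]
gripper_width: 31.8
gripper_force: 0.0
```

>>> {"op": "send_rows", "data": {
  "grip": [0.3, 0.3, 0.3, 0.3, 0.3, 0.3, 0.3],
  "xyz": [
    [-0.115, 0.081, 0.074],
    [-0.115, 0.081, 0.074],
    [-0.115, 0.081, 0.074],
    [-0.115, 0.081, 0.074],
    [-0.115, 0.081, 0.074],
    [-0.115, 0.081, 0.074],
    [-0.115, 0.081, 0.074]
  ],
  "yaw": [0, 0, 0, 0, 0, 0, 0]
}}

```text
time_s: 36.4
ee_pos: [475.4, 159.7, 299.6]
ee_rot: [180.0, -0.0, -4.4]
force: [0.0, 0.3, -0.7]
gripper_width: 59.3
gripper_force: 0.0
```

```bash
python3 - <<'E'
from h import *
s=env.state();print(s['time_s'],s['ee_pos'])
w=grab('wrist','w19.png');np.save('w19.npy',w,allow_pickle=True)
m=yel(w);g=cv2.cvtColor(w['frame'],cv2.COLOR_RGB2GRAY).astype(int)
for k in (172,205,240,265,290,325,330): print(k,'yellow rows',[int(x) for x in np.where(np.diff(m[:,k].astype(int)))[0] if 40<x<150],'edges',[(int(j),int(np.diff(g[:,k])[j])) for j in range(125,150) if abs(np.diff(g[:,k])[j])>18])
print(blocks(w))
t=grab('top','top19.png');np.save('t19.npy',t,allow_pickle=True)
h=cv2.cvtColor(t['frame'],cv2.COLOR_RGB2HSV)
mm=cv2.inRange(h,(0,0,150),(180,45,255));mm[:,:262]=0;mm[:160]=0;mm[200:]=0;mm[:,350:]=0
n,l,st,c=cv2.connectedComponentsWithStats(mm)
for i in range(1,n):
    if st[i][4]>60:
        pts=np.argwhere(l==i)[:,::-1].astype(np.float32);r=cv2.minAreaRect(pts);b=cv2.boxPoints(r)
        P=np.array([ray(t,*p,6) for p in b]);print(st[i],P.round(0)[:,:2].tolist(),P.mean(0))
E
```

```text
36.4 [475.43141004 159.68501023 299.60603333]
172 yellow rows [46, 109, 133, 136] edges [(133, 48), (134, 56), (136, -28), (138, 40)]
205 yellow rows [47, 116, 133, 136] edges [(133, 47), (134, 62), (136, -23), (137, -19), (138, 49)]
240 yellow rows [47, 99, 100, 104] edges [(137, 27), (138, 81), (139, 19)]
265 yellow rows [47, 117, 134, 136] edges [(133, 29), (134, 74), (136, -23), (137, -19), (138, 39)]
290 yellow rows [47, 137] edges [(137, -35), (138, 53)]
325 yellow rows [47, 111, 134, 136] edges [(133, -25), (134, 217), (137, -27), (139, 63)]
330 yellow rows [47, 136] edges [(137, -30), (139, 63)]
[([169, 65, 27, 36, 780], [602.1, 252.3, 50.0]), ([237, 66, 19, 35, 494], [597.0, 167.3, 50.0]), ([302, 66, 25, 35, 523], [589.6, 78.8, 50.0])]
[272 169  67  11 554] [[623.0, -47.0], [664.0, -49.0], [649.0, -328.0], [609.0, -325.0]] [ 636.22808844 -187.05676012    6.        ]
```

All three carriers are seated, with their rear edges aligned at rows 136–137. The straightedge is at about (636,-187) with yaw about -3°. I grip its block across x.

>>> {"op": "send_rows", "data": {
  "grip": [0, 0, 0, 0, 0, 0, 0, 0],
  "xyz": [
    [0.1, -0.22, 0],
    [0.1, -0.22, 0],
    [0.1, -0.22, 0],
    [0.1, -0.22, 0],
    [0.1, -0.22, 0],
    [0.1, -0.22, 0],
    [0.1, -0.22, 0],
    [0.1, -0.22, 0]
  ],
  "yaw": [7, 14, 21, 28, 35, 42, 49, 56]
}}

```text
time_s: 37.17
ee_pos: [576.6, -64.7, 297.6]
ee_rot: [-179.9, 0.1, 49.5]
force: [-0.4, 0.2, 0.4]
gripper_width: 45.7
gripper_force: 0.0
```

>>> {"op": "send_rows", "data": {
  "grip": [0, 0, 0, 0, 0, 0, 0, 0],
  "xyz": [
    [0.061, -0.127, -0.12],
    [0.061, -0.127, -0.12],
    [0.061, -0.127, -0.12],
    [0.061, -0.127, -0.12],
    [0.061, -0.127, -0.12],
    [0.061, -0.127, -0.12],
    [0.061, -0.127, -0.12],
    [0.061, -0.127, -0.12]
  ],
  "yaw": [7, 14, 21, 28, 35, 35, 35, 35]
}}

```text
time_s: 37.83
ee_pos: [636.3, -187.2, 180.0]
ee_rot: [-180.0, -0.0, 84.3]
force: [0.6, -0.2, 1.1]
gripper_width: 46.3
gripper_force: 0.0
```

```bash
python3 - <<'E'
from h import *
s=env.state();print(s['time_s'],s['ee_pos'],s['ee_rot'],s['qpos'])
w=grab('wrist','w20.png');np.save('w20.npy',w,allow_pickle=True)
h=cv2.cvtColor(w['frame'],cv2.COLOR_RGB2HSV)
m=cv2.inRange(h,(0,0,130),(180,40,255))
for r in (70,90,110,130,150,160):
    i=[int(x) for x in np.where(np.diff(m[r].astype(int)))[0]];i=[x for x in i if 190<x<330]
    print(r,i,[ray(w,x+.5,r,6).round(1).tolist()[:2] for x in (i[0],i[-1])] if i else '')
E
```

```text
37.8333 [ 636.25188926 -187.19032047  180.02556762] [-1.79999586e+02 -2.66903813e-02  8.43150146e+01] [-1.74010279e+01  2.74825935e+01  8.00468542e+01  2.73179265e-02
  7.24763796e+01 -1.17242693e+01]
70 [235, 264, 265, 273] [[623.6, -64.2], [664.1, -68.2]]
90 [236, 240, 241, 273] [[622.3, -84.4], [662.3, -88.4]]
110 [238, 274] [[622.1, -105.4], [661.5, -109.3]]
130 [239, 274] [[620.7, -126.9], [659.7, -130.7]]
150 [240, 242, 243, 253, 254, 275] [[619.3, -149.0], [658.9, -152.9]]
160 [241, 243, 244, 247, 248, 253, 265, 268, 269, 271] [[619.2, -160.4], [653.3, -163.8]]
```

View pics/w20.png

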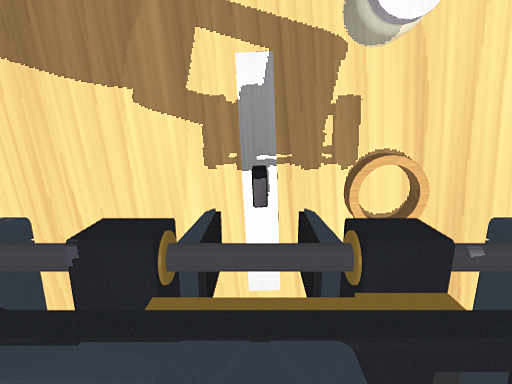

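The view shows the straightedge block at (260,187), midway between the fingers. The tape at (386,188) and the jar are clear.

>>> {"op": "send_rows", "data": {
  "grip": [0, 0, 0, 0, 0, 0, 0, 0],
  "xyz": [
    [0.001, 0, -0.03],
    [0.001, 0, -0.06],
    [0.001, 0, -0.09],
    [0.001, 0, -0.12],
    [0.001, 0, -0.145],
    [0.001, 0, -0.158],
    [0.001, 0, -0.158],
    [0.001, 0, -0.158]
  ],
  "yaw": [2.6, 2.6, 2.6, 2.6, 2.6, 2.6, 2.6, 2.6]
}}

```text
time_s: 38.55
ee_pos: [637.6, -186.4, 23.0]
ee_rot: [179.9, 0.0, 87.1]
force: [0.6, -0.1, 0.5]
gripper_width: 45.8
gripper_force: 0.0
```

>>> {"op": "send_rows", "data": {
  "grip": [-0.5, -1, -1, -1, -1, -1, -1, -1],
  "xyz": [
    [0, 0, 0],
    [0, 0, 0],
    [0, 0, 0],
    [0, 0, 0],
    [0, 0, 0],
    [0, 0, 0],
    [0, 0, 0],
    [0, 0, 0]
  ],
  "yaw": [0, 0, 0, 0, 0, 0, 0, 0],
  "grip_force": 45
}}

```text
time_s: 39.22
ee_pos: [636.9, -187.2, 22.8]
ee_rot: [-180.0, 0.0, 87.1]
force: [-3.3, 1.4, 5.7]
gripper_width: 15.9
gripper_force: 45.0
```

>>> {"op": "send_rows", "data": {
  "grip": [-1, -1, -1, -1, -1, -1, -1, -1],
  "xyz": [
    [0, 0, 0],
    [0, 0, 0.01],
    [0, 0, 0.03],
    [0, 0, 0.06],
    [0, 0, 0.09],
    [0, 0, 0.12],
    [0, 0, 0.12],
    [0, 0, 0.12]
  ],
  "yaw": [0, 0, 0, 0, 0, 0, 0, 0]
}}

```text
time_s: 39.88
ee_pos: [638.0, -187.3, 143.3]
ee_rot: [179.8, 0.0, 87.1]
force: [-1.1, 1.1, -4.5]
gripper_width: 15.7
gripper_force: 45.0
```

>>> {"op": "send_rows", "data": {
  "grip": [-1, -1, -1, -1, -1, -1, -1, -1],
  "xyz": [
    [-0.014, 0.035, 0],
    [-0.028, 0.07, 0],
    [-0.042, 0.105, 0],
    [-0.056, 0.14, 0],
    [-0.07, 0.175, 0],
    [-0.084, 0.21, 0],
    [-0.098, 0.245, 0],
    [-0.112, 0.28, 0]
  ],
  "yaw": [-1.4, -1.4, -1.4, -1.4, -1.4, -1.4, -1.4, -1.4]
}}

```text
time_s: 40.55
ee_pos: [522.4, 94.1, 139.4]
ee_rot: [-179.7, 0.1, 85.6]
force: [0.7, 1.0, -4.1]
gripper_width: 15.9
gripper_force: 45.0
```

>>> {"op": "send_rows", "data": {
  "grip": [-1, -1, -1, -1, -1, -1, -1, -1],
  "xyz": [
    [-0.014, 0.035, 0],
    [-0.028, 0.065, 0],
    [-0.028, 0.079, 0],
    [-0.028, 0.079, -0.02],
    [-0.028, 0.079, -0.05],
    [-0.028, 0.079, -0.075],
    [-0.028, 0.079, -0.085],
    [-0.028, 0.079, -0.085]
  ],
  "yaw": [0, 0, 0, 0, 0, 0, 0, 0]
}}

```text
time_s: 41.22
ee_pos: [493.7, 170.8, 52.9]
ee_rot: [-179.5, 0.2, 85.7]
force: [0.5, -0.5, -3.5]
gripper_width: 16.0
gripper_force: 45.0
```

```bash
python3 - <<'E'
from h import *
s=env.state();print(s['time_s'],s['ee_pos'],s['ee_rot'],s['gripper_width'],s['force'],s['torque'])
w=grab('wrist','w21.png');np.save('w21.npy',w,allow_pickle=True)
t=grab('top','t21.png')
h=cv2.cvtColor(w['frame'],cv2.COLOR_RGB2HSV);g=h[:,:,2].astype(int)
for r in (90,110,120,130,140,150): print(r,[(int(j),int(np.diff(g[r])[j])) for j in range(180,340) if abs(np.diff(g[r])[j])>25])
E
```

```text
41.2167 [493.65096431 170.81713774  52.93065616] [-179.48229282    0.21384981   85.67351217] 16.040800776553787 [ 0.54280905 -0.51605471 -3.48677424] [-0.13030088  0.03745024  0.01704082]
90 [(202, 39), (203, 81), (235, -145), (301, -33), (302, -115)]
110 [(210, 38), (211, 80), (214, -120), (301, -61), (307, 34), (308, -52), (309, -92)]
120 [(301, -48), (312, -34), (313, -104)]
130 [(300, -51), (304, 27)]
140 [(300, -58), (306, 26)]
150 []
```

```bash
python3 - <<'E'
from h import *
w=np.load('w21.npy',allow_pickle=True).item()
o=np.array([593.8,164.4]);c,s=np.cos(np.radians(-4.4)),np.sin(np.radians(-4.4))
J=lambda p:(round(c*(p[0]-o[0])+s*(p[1]-o[1]),1),round(-s*(p[0]-o[0])+c*(p[1]-o[1]),1))
for r,u in((90,301.5),(110,301.2),(130,300.7),(140,300.5)):print('se far?',J(ray(w,u,r,36)),J(ray(w,u,r,24)))
for r,u in((90,203.2),(110,210.8)):print('near?',J(ray(w,u,r,36)),J(ray(w,u,r,18)))
for r,u in((110,308.8),(120,313.2),(130,304.5),(140,306.5)):print('x',J(ray(w,u,r,24)),J(ray(w,u,r,18)))
im=w['frame']
for r in (100,130):print(r,[im[r,u].tolist() for u in range(270,316,5)])
E
```

```text
se far? (np.float64(-75.2), np.float64(83.1)) (np.float64(-73.7), np.float64(84.3))
se far? (np.float64(-75.0), np.float64(71.8)) (np.float64(-73.5), np.float64(72.3))
se far? (np.float64(-74.8), np.float64(60.2)) (np.float64(-73.3), np.float64(59.9))
se far? (np.float64(-74.8), np.float64(54.2)) (np.float64(-73.3), np.float64(53.5))
near? (np.float64(-133.1), np.float64(83.1)) (np.float64(-136.5), np.float64(84.9))
near? (np.float64(-129.0), np.float64(71.8)) (np.float64(-132.0), np.float64(72.5))
x (np.float64(-68.6), np.float64(72.3)) (np.float64(-67.7), np.float64(72.5))
x (np.float64(-65.6), np.float64(66.1)) (np.float64(-64.6), np.float64(66.2))
x (np.float64(-70.9), np.float64(59.9)) (np.float64(-70.1), np.float64(59.7))
x (np.float64(-69.4), np.float64(53.5)) (np.float64(-68.5), np.float64(53.2))
100 [[126, 127, 129], [128, 127, 132], [128, 131, 131], [128, 128, 131], [131, 131, 135], [154, 148, 155], [153, 148, 154], [9, 5, 4], [23, 22, 25], [30, 30, 29]]
130 [[125, 127, 125], [124, 123, 125], [126, 128, 129], [130, 131, 133], [130, 130, 130], [148, 141, 148], [153, 146, 152], [126, 105, 68], [148, 124, 86], [149, 126, 86]]
```

>>> {"op": "send_rows", "data": {
  "grip": [-1, -1, -1, -1, -1, -1, -1, -1],
  "xyz": [
    [-0.001, 0, 0],
    [-0.001, 0, -0.004],
    [-0.001, 0, -0.008],
    [-0.001, 0, -0.011],
    [-0.001, 0, -0.013],
    [-0.001, 0, -0.014],
    [-0.001, 0, -0.014],
    [-0.001, 0, -0.014]
  ],
  "yaw": [0, 0, 0, 0, 0, 0, 0, 0]
}}

```text
time_s: 41.98
ee_pos: [496.2, 171.9, 43.0]
ee_rot: [180.0, -0.0, 85.7]
force: [-1.1, -0.4, -4.5]
gripper_width: 15.4
gripper_force: 45.0
```

>>> {"op": "send_rows", "data": {
  "grip": [-1, -1, -1, -1],
  "xyz": [
    [0, 0, -0.001],
    [0, 0, -0.002],
    [0, 0, -0.002],
    [0, 0, -0.002]
  ],
  "yaw": [0, 0, 0, 0]
}}

```text
time_s: 42.32
ee_pos: [496.1, 171.9, 40.9]
ee_rot: [-180.0, 0.0, 85.7]
force: [-0.1, -0.2, -4.3]
gripper_width: 15.8
gripper_force: 45.0
```

>>> {"op": "send_rows", "data": {
  "grip": [-1, -1, -1, -1],
  "xyz": [
    [0, 0, -0.001],
    [0, 0, -0.0015],
    [0, 0, -0.0015],
    [0, 0, -0.0015]
  ],
  "yaw": [0, 0, 0, 0]
}}

```text
time_s: 42.65
ee_pos: [496.2, 171.9, 40.8]
ee_rot: [180.0, -0.0, 85.7]
force: [-2.7, -1.3, 5.1]
gripper_width: 16.1
gripper_force: 45.0
```

>>> {"op": "send_rows", "data": {
  "grip": [-1, -1, -1, -1],
  "xyz": [
    [0, 0, -0.001],
    [0, 0, -0.001],
    [0, 0, -0.001],
    [0, 0, -0.001]
  ],
  "yaw": [0, 0, 0, 0]
}}

```text
time_s: 42.98
ee_pos: [496.3, 171.9, 40.8]
ee_rot: [179.9, -0.0, 85.7]
force: [-4.4, -1.6, 12.8]
gripper_width: 16.0
gripper_force: 45.0
```

>>> {"op": "send_rows", "data": {
  "grip": [-1, -1, -1, -1, -1, -1],
  "xyz": [
    [0, 0, 0.0015],
    [0.0015, -0.0001, 0.0015],
    [0.003, -0.0002, 0.0015],
    [0.0045, -0.0003, 0.0015],
    [0.0055, -0.0004, 0.0015],
    [0.0055, -0.0004, 0.0015]
  ],
  "yaw": [0, 0, 0, 0, 0, 0]
}}

```text
time_s: 43.48
ee_pos: [498.8, 171.7, 40.9]
ee_rot: [-179.7, 0.0, 85.6]
force: [-9.8, 1.2, 12.4]
gripper_width: 15.4
gripper_force: 45.0
```

>>> {"op": "send_rows", "data": {
  "grip": [-1, -1, -1, -1],
  "xyz": [
    [0.001, 0, 0],
    [0.002, 0, 0],
    [0.002, 0, 0],
    [0.002, 0, 0]
  ],
  "yaw": [0, 0, 0, 0]
}}

```text
time_s: 43.82
ee_pos: [500.5, 171.6, 40.9]
ee_rot: [-179.6, 0.0, 85.6]
force: [-10.1, 0.4, 13.2]
gripper_width: 15.6
gripper_force: 45.0
```

>>> {"op": "send_rows", "data": {
  "grip": [-1, -1, -1, -1],
  "xyz": [
    [0.001, 0, 0],
    [0.001, 0, 0],
    [0.001, 0, 0],
    [0.001, 0, 0]
  ],
  "yaw": [0, 0, 0, 0]
}}

```text
time_s: 44.15
ee_pos: [501.2, 171.5, 40.9]
ee_rot: [-179.6, 0.0, 85.6]
force: [-10.6, 0.7, 13.7]
gripper_width: 16.1
gripper_force: 45.0
```

>>> {"op": "send_rows", "data": {
  "grip": [-1, -1, -1, -1],
  "xyz": [
    [0, 0, 0.001],
    [0, 0, 0.0015],
    [0, 0, 0.0015],
    [0, 0, 0.0015]
  ],
  "yaw": [0, 0, 0, 0]
}}

```text
time_s: 44.48
ee_pos: [503.7, 171.5, 40.9]
ee_rot: [-179.9, 0.0, 85.6]
force: [-4.8, 1.3, -1.8]
gripper_width: 16.0
gripper_force: 45.0
```

>>> {"op": "send_rows", "data": {
  "grip": [-1, -1, -1, -1],
  "xyz": [
    [0.001, 0, 0],
    [0.001, 0, 0],
    [0.001, 0, 0],
    [0.001, 0, 0]
  ],
  "yaw": [0, 0, 0, 0]
}}

```text
time_s: 44.82
ee_pos: [503.7, 171.5, 40.9]
ee_rot: [-179.7, 0.0, 85.6]
force: [-5.6, 1.5, -1.7]
gripper_width: 15.9
gripper_force: 45.0
```

>>> {"op": "send_rows", "data": {
  "grip": [-1, -1, -1, -1],
  "xyz": [
    [0.001, 0, 0],
    [0.001, 0, 0],
    [0.001, 0, 0],
    [0.001, 0, 0]
  ],
  "yaw": [0, 0, 0, 0]
}}

```text
time_s: 45.15
ee_pos: [503.8, 171.4, 40.9]
ee_rot: [-179.6, 0.0, 85.6]
force: [-8.3, 2.3, 1.5]
gripper_width: 16.0
gripper_force: 45.0
```

>>> {"op": "send_rows", "data": {
  "grip": [-1, -1, -1, -1, -1],
  "xyz": [
    [0.001, 0, 0],
    [0.002, 0, 0],
    [0.003, 0, 0],
    [0.003, 0, 0],
    [0.003, 0, 0]
  ],
  "yaw": [0, 0, 0, 0, 0]
}}

```text
time_s: 45.57
ee_pos: [504.0, 171.4, 41.0]
ee_rot: [-179.3, 0.1, 85.6]
force: [-14.5, 3.2, 8.2]
gripper_width: 15.3
gripper_force: 45.0
```

```bash
python3 - <<'E'
from h import *
s=env.state();print(s['ee_pos'],s['ee_rot'],s['force'],s['torque'])
E
```

```text
[503.99134784 171.43207915  40.99270434] [-1.79302673e+02  9.02952537e-02  8.55666394e+01] [-14.47913063   3.21017428   8.24426773] [ 0.75039386  2.92819879 -0.17159648]
```

>>> {"op": "send_rows", "data": {
  "grip": [-1, -1, -1, -1],
  "xyz": [
    [-0.002, 0, 0],
    [-0.004, 0, 0],
    [-0.005, 0, 0],
    [-0.005, 0, 0]
  ],
  "yaw": [0, 0, 0, 0]
}}

```text
time_s: 45.9
ee_pos: [503.7, 171.5, 40.9]
ee_rot: [-179.9, 0.0, 85.6]
force: [-5.2, 1.5, -3.2]
gripper_width: 15.8
gripper_force: 45.0
```

>>> {"op": "send_rows", "data": {
  "grip": [-0.5, -0.5, -0.5, -0.5, -0.5, -0.5, -0.5, -0.5],
  "xyz": [
    [0, 0, 0],
    [0, 0, 0],
    [0, 0, 0],
    [0, 0, 0],
    [0, 0, 0.01],
    [0, 0, 0.03],
    [0, 0, 0.06],
    [0, 0, 0.1]
  ],
  "yaw": [0, 0, 0, 0, 0, 0, 0, 0]
}}

```text
time_s: 46.57
ee_pos: [503.5, 170.9, 141.5]
ee_rot: [-179.8, 0.1, 85.7]
force: [-0.2, -0.1, -0.0]
gripper_width: 22.5
gripper_force: 0.0
```

>>> {"op": "send_rows", "data": {
  "grip": [0, 0, 0, 0, 0, 0, 0],
  "xyz": [
    [0, 0, 0.04],
    [0, 0, 0.08],
    [0, 0, 0.12],
    [0, 0, 0.15],
    [0, 0, 0.15],
    [0, 0, 0.15],
    [0, 0, 0.15]
  ],
  "yaw": [0, 0, 0, 0, 0, 0, 0]
}}

```text
time_s: 47.15
ee_pos: [504.3, 171.3, 291.4]
ee_rot: [180.0, 0.0, 85.7]
force: [-0.1, 0.2, -0.1]
gripper_width: 45.9
gripper_force: 0.0
```

```bash
python3 - <<'E'
from h import *
s=env.state();print(s['time_s'],s['ee_pos'],s['ee_rot'])
w=grab('wrist','w22.png');np.save('w22.npy',w,allow_pickle=True)
t=grab('top','t22.png');np.save('t22.npy',t,allow_pickle=True)
o=np.array([593.8,164.4]);c,s=np.cos(np.radians(-4.4)),np.sin(np.radians(-4.4))
J=lambda p:(round(c*(p[0]-o[0])+s*(p[1]-o[1]),1),round(-s*(p[0]-o[0])+c*(p[1]-o[1]),1))
im=w['frame'].astype(int);g=im.sum(2)//3
for r in (60,80,100,120,140,160):print(r,[(int(j),int(np.diff(g[r])[j]),J(ray(w,j+.5,r,24))) for j in range(180,340) if abs(np.diff(g[r])[j])>18])
E
```

```text
47.15 [504.28254817 171.28605464 291.39399202] [1.79995693e+02 1.26578914e-02 8.56673569e+01]
60 [(227, -85, (np.float64(-132.1), np.float64(148.6))), (231, -37, (np.float64(-126.7), np.float64(148.6))), (319, 95, (np.float64(-8.0), np.float64(148.8)))]
80 [(183, -78, (np.float64(-192.9), np.float64(123.1))), (184, -33, (np.float64(-191.5), np.float64(123.1))), (209, 19, (np.float64(-157.3), np.float64(123.2))), (210, 37, (np.float64(-156.0), np.float64(123.2))), (234, 20, (np.float64(-123.1), np.float64(123.3))), (235, 98, (np.float64(-121.8), np.float64(123.3))), (251, -98, (np.float64(-99.9), np.float64(123.3))), (254, -59, (np.float64(-95.8), np.float64(123.3))), (256, 53, (np.float64(-93.0), np.float64(123.3))), (262, -64, (np.float64(-84.8), np.float64(123.3))), (273, -27, (np.float64(-69.8), np.float64(123.3))), (325, 28, (np.float64(1.4), np.float64(123.4))), (326, 22, (np.float64(2.8), np.float64(123.4))), (328, 33, (np.float64(5.5), np.float64(123.5))), (337, -32, (np.float64(17.9), np.float64(123.5)))]
100 [(210, 134, (np.float64(-156.9), np.float64(97.1))), (220, -129, (n
[... 1234 characters left out ...]
31, (np.float64(-96.0), np.float64(13.9))), (264, 29, (np.float64(-81.5), np.float64(13.9))), (265, 76, (np.float64(-80.0), np.float64(13.9))), (266, 106, (np.float64(-78.6), np.float64(13.9))), (271, -96, (np.float64(-71.3), np.float64(13.9))), (272, -143, (np.float64(-69.8), np.float64(13.9))), (273, 27, (np.float64(-68.4), np.float64(13.9))), (281, 19, (np.float64(-56.7), np.float64(13.9))), (303, 113, (np.float64(-24.7), np.float64(14.0))), (304, 65, (np.float64(-23.3), np.float64(14.0))), (307, -19, (np.float64(-18.9), np.float64(14.0))), (308, -26, (np.float64(-17.5), np.float64(14.0))), (309, -86, (np.float64(-16.0), np.float64(14.0))), (337, 99, (np.float64(24.7), np.float64(14.0)))]
```

>>> {"op": "send_rows", "data": {
  "grip": [0, 0, 0, 0, 0, 0, 0, 0],
  "xyz": [
    [-0.029, -0.011, 0],
    [-0.029, -0.011, 0],
    [-0.029, -0.011, 0],
    [-0.029, -0.011, 0],
    [-0.029, -0.011, 0],
    [-0.029, -0.011, 0],
    [-0.029, -0.011, 0],
    [-0.029, -0.011, 0]
  ],
  "yaw": [-7, -14, -21, -28, -35, -42, -49, -56]
}}

```text
time_s: 47.92
ee_pos: [475.1, 160.3, 289.9]
ee_rot: [-180.0, 0.2, 29.3]
force: [-0.0, 0.1, 0.4]
gripper_width: 45.7
gripper_force: 0.0
```

>>> {"op": "send_rows", "data": {
  "grip": [0, 0, 0, 0, 0, 0, 0, 0],
  "xyz": [
    [0, 0, 0],
    [0, 0, 0],
    [0, 0, 0],
    [0, 0, 0],
    [0, 0, 0],
    [0, 0, 0],
    [0, 0, 0],
    [0, 0, 0]
  ],
  "yaw": [-7, -14, -21, -28, -34, -34, -34, -34]
}}

```text
time_s: 48.58
ee_pos: [475.4, 160.4, 290.7]
ee_rot: [180.0, 0.1, -4.2]
force: [-0.3, 0.5, 0.0]
gripper_width: 46.1
gripper_force: 0.0
```

```bash
python3 - <<'E'
from h import *
s=env.state();print(s['time_s'],s['ee_pos'],s['ee_rot'])
w=grab('wrist','w23.png');np.save('w23.npy',w,allow_pickle=True)
o=np.array([593.8,164.4]);c,s=np.cos(np.radians(-4.4)),np.sin(np.radians(-4.4))
J=lambda p:(round(c*(p[0]-o[0])+s*(p[1]-o[1]),1),round(-s*(p[0]-o[0])+c*(p[1]-o[1]),1))
im=w['frame'].astype(int);g=im.sum(2)//3
for k in (165,172,195,210,230,268,275,290,325,335):print(k,[(int(j),int(np.diff(g[:,k])[j]),J(ray(w,k,j+.5,24))[0]) for j in range(120,180) if abs(np.diff(g[:,k])[j])>18])
for k in (172,268,330):print(k,im[132:146,k].tolist())
print(blocks(w))
E
```

```text
48.5833 [475.3907461  160.41941831 290.74205606] [ 1.79962320e+02  8.11486668e-02 -4.20283712e+00]
165 [(164, 20, np.float64(-109.6))]
172 [(133, 94, np.float64(-65.3)), (169, 143, np.float64(-116.9))]
195 [(136, -19, np.float64(-69.4)), (137, 57, np.float64(-70.8)), (138, 48, np.float64(-72.2)), (169, 146, np.float64(-116.8))]
210 [(164, 20, np.float64(-109.4)), (170, 151, np.float64(-118.2))]
230 [(133, 69, np.float64(-65.0)), (134, 33, np.float64(-66.4))]
268 [(120, -52, np.float64(-46.9)), (148, 29, np.float64(-86.0)), (150, -31, np.float64(-88.8)), (166, 152, np.float64(-112.0)), (169, -53, np.float64(-116.4)), (170, -60, np.float64(-117.9)), (172, 122, np.float64(-120.8))]
275 [(122, 97, np.float64(-49.6)), (123, 21, np.float64(-51.0)), (136, 47, np.float64(-69.0)), (137, 32, np.float64(-70.4))]
290 [(136, 26, np.float64(-68.9))]
325 [(134, 186, np.float64(-65.9)), (136, 22, np.float64(-68.7))]
335 [(128, -22, np.float64(-57.5)), (130, -37, np.float64(-60.3)), (133, -31, np.float64(-64.5)), (136, 40, np.float64(-68.7)), (137, 116, np.float64(-70.1))]
172 [[16, 13, 13], [10, 11, 17], [133, 112, 73], [137, 113, 73], [128, 108, 79], [110, 108, 105], [110, 110, 111], [111, 111, 112], [109, 108, 110], [108, 108, 110], [108, 106, 109], [108, 109, 110], [110, 108, 112], [108, 108, 109]]
268 [[133, 113, 75], [135, 113, 76], [134, 110, 74], [132, 111, 74], [130, 105, 67], [111, 104, 91], [99, 98, 101], [104, 103, 107], [99, 99, 101], [98, 100, 99], [97, 98, 100], [100, 102, 101], [102, 100, 102], [108, 107, 110]]
330 [[185, 154, 105], [180, 147, 104], [231, 189, 130], [255, 231, 151], [251, 228, 145], [248, 238, 206], [250, 250, 255], [251, 252, 254], [249, 249, 250], [249, 250, 249], [249, 249, 249], [249, 249, 249], [251, 251, 251], [250, 250, 250]]
[([167, 63, 28, 37, 834], [601.9, 252.3, 50.0]), ([238, 64, 19, 36, 606], [596.2, 166.8, 50.0]), ([304, 64, 25, 37, 693], [589.1, 78.0, 50.0])]
```

The straightedge touches all three rear edges: each check shows a direct wood-to-steel transition with no gap. Now I lock the lever.

>>> {"op": "send_rows", "data": {
  "grip": [0, 0, 0, 0, 0, 0, 0, 0],
  "xyz": [
    [0.045, 0.211, 0],
    [0.045, 0.211, 0],
    [0.045, 0.211, 0],
    [0.045, 0.211, 0],
    [0.045, 0.211, 0],
    [0.045, 0.211, 0],
    [0.045, 0.211, 0],
    [0.045, 0.211, 0]
  ],
  "yaw": [7, 14, 21, 28, 35, 42, 49, 56]
}}

```text
time_s: 49.3
ee_pos: [520.5, 372.8, 290.3]
ee_rot: [-180.0, 0.1, 52.2]
force: [-0.7, -0.3, 0.2]
gripper_width: 45.8
gripper_force: 0.0
```

>>> {"op": "send_rows", "data": {
  "grip": [0, 0, 0, 0, 0, 0, 0, 0],
  "xyz": [
    [0, 0, 0],
    [0, 0, -0.03],
    [0, 0, -0.06],
    [0, 0, -0.06],
    [0, 0, -0.06],
    [0, 0, -0.06],
    [0, 0, -0.06],
    [0, 0, -0.06]
  ],
  "yaw": [7, 14, 21, 28, 34, 34, 34, 34]
}}

```text
time_s: 49.97
ee_pos: [520.8, 371.6, 231.8]
ee_rot: [180.0, -0.0, 85.6]
force: [-0.7, -0.3, 0.1]
gripper_width: 45.5
gripper_force: 0.0
```

```bash
python3 - <<'E'
from h import *
s=env.state();print(s['time_s'],s['ee_pos'],s['ee_rot'])
w=grab('wrist','w24.png')
h=cv2.cvtColor(w['frame'],cv2.COLOR_RGB2GRAY);m=(h<30).astype(np.uint8);m[212:]=0
n,l,st,c=cv2.connectedComponentsWithStats(m)
for i in range(1,n):
    if st[i][4]>80: print(st[i],ray(w,*c[i],97).round(1))
E
```

```text
49.9667 [520.78836725 371.62776358 231.76415609] [ 1.79966289e+02 -2.22569789e-02  8.55708405e+01]
[251 175  24  24 422] [525.3 372.9  97. ]
```

>>> {"op": "send_rows", "data": {
  "grip": [0, 0, 0, 0, 0, 0, 0, 0],
  "xyz": [
    [0.004, 0.001, -0.03],
    [0.004, 0.001, -0.06],
    [0.004, 0.001, -0.09],
    [0.004, 0.001, -0.12],
    [0.004, 0.001, -0.146],
    [0.004, 0.001, -0.146],
    [0.004, 0.001, -0.146],
    [0.004, 0.001, -0.146]
  ],
  "yaw": [0, 0, 0, 0, 0, 0, 0, 0]
}}

```text
time_s: 50.68
ee_pos: [525.8, 373.3, 87.4]
ee_rot: [179.9, -0.1, 85.6]
force: [0.7, 0.1, 0.9]
gripper_width: 45.6
gripper_force: 0.0
```

>>> {"op": "send_rows", "data": {
  "grip": [0, 0, 0, 0, 0, 0, 0, 0],
  "xyz": [
    [0.01, -0.0007, 0],
    [0.02, -0.0014, 0],
    [0.03, -0.002, 0],
    [0.04, -0.003, 0],
    [0.05, -0.004, 0],
    [0.06, -0.0045, 0],
    [0.068, -0.005, 0],
    [0.068, -0.005, 0]
  ],
  "yaw": [0, 0, 0, 0, 0, 0, 0, 0]
}}

```text
time_s: 51.35
ee_pos: [594.8, 367.1, 85.0]
ee_rot: [179.9, -0.0, 85.6]
force: [-0.0, -0.1, -0.1]
gripper_width: 45.4
gripper_force: 0.0
```

>>> {"op": "send_rows", "data": {
  "grip": [0, 0, 0, 0, 0],
  "xyz": [
    [0.003, 0, 0],
    [0.006, 0, 0],
    [0.008, 0, 0],
    [0.008, 0, 0],
    [0.008, 0, 0]
  ],
  "yaw": [0, 0, 0, 0, 0]
}}

```text
time_s: 51.77
ee_pos: [600.7, 367.6, 85.6]
ee_rot: [180.0, -0.0, 85.7]
force: [-0.6, -0.2, -0.5]
gripper_width: 45.3
gripper_force: 0.1
```

>>> {"op": "send_rows", "data": {
  "grip": [0, 0, 0, 0, 0],
  "xyz": [
    [0.002, 0, 0],
    [0.004, 0, 0],
    [0.005, 0, 0],
    [0.005, 0, 0],
    [0.005, 0, 0]
  ],
  "yaw": [0, 0, 0, 0, 0]
}}

```text
time_s: 52.18
ee_pos: [601.9, 367.6, 85.2]
ee_rot: [-179.6, 0.1, 85.7]
force: [-9.1, -0.5, 3.0]
gripper_width: 45.6
gripper_force: 4.4
```

Stop reached. I back off, rise, and verify everything from the look pose.

>>> {"op": "send_rows", "data": {
  "grip": [0, 0, 0, 0, 0, 0, 0, 0],
  "xyz": [
    [-0.01, 0, 0],
    [-0.012, 0, 0],
    [-0.012, 0, 0.04],
    [-0.012, 0, 0.08],
    [-0.012, 0, 0.12],
    [-0.012, 0, 0.16],
    [-0.012, 0, 0.2],
    [-0.012, 0, 0.215]
  ],
  "yaw": [0, 0, 0, 0, 0, 0, 0, 0]
}}

```text
time_s: 52.85
ee_pos: [595.5, 368.4, 308.5]
ee_rot: [179.4, -0.4, 85.7]
force: [0.6, 0.1, 1.3]
gripper_width: 45.3
gripper_force: 0.0
```

>>> {"op": "send_rows", "data": {
  "grip": [0, 0, 0, 0, 0, 0, 0, 0],
  "xyz": [
    [-0.12, -0.207, 0],
    [-0.12, -0.207, 0],
    [-0.12, -0.207, 0],
    [-0.12, -0.207, 0],
    [-0.12, -0.207, 0],
    [-0.12, -0.207, 0],
    [-0.12, -0.207, 0],
    [-0.12, -0.207, 0]
  ],
  "yaw": [-7, -14, -21, -28, -35, -42, -49, -56]
}}

```text
time_s: 53.52
ee_pos: [473.2, 158.8, 301.7]
ee_rot: [179.9, -0.2, 29.2]
force: [0.7, -0.1, -0.2]
gripper_width: 45.2
gripper_force: 0.0
```

>>> {"op": "send_rows", "data": {
  "grip": [0, 0, 0, 0, 0, 0, 0, 0],
  "xyz": [
    [0, 0, 0],
    [0, 0, 0],
    [0, 0, 0],
    [0, 0, 0],
    [0, 0, 0],
    [0, 0, 0],
    [0, 0, 0],
    [0, 0, 0]
  ],
  "yaw": [-7, -14, -21, -28, -34, -34, -34, -34]
}}

```text
time_s: 54.18
ee_pos: [473.8, 160.4, 300.7]
ee_rot: [180.0, -0.1, -4.2]
force: [0.1, -0.3, 0.8]
gripper_width: 45.8
gripper_force: 0.0
```

```bash
python3 - <<'E'
from h import *
s=env.state();print(s['time_s'],s['ee_pos'],s['ee_rot'],s['force'])
w=grab('wrist','w25.png')
h=cv2.cvtColor(w['frame'],cv2.COLOR_RGB2GRAY);m=(h<30).astype(np.uint8);m[200:]=0
n,l,st,c=cv2.connectedComponentsWithStats(m)
for i in range(1,n):
    if st[i][4]>80 and c[i][0]<150: print('ball?',st[i],ray(w,*c[i],97).round(1))
im=w['frame'].astype(int)
for k in (172,275,330):print(k,im[134:142,k].tolist())
print(blocks(w))
E
```

```text
54.1833 [473.7829571  160.44851474 300.69056633] [ 1.79999352e+02 -5.42015402e-02 -4.20176506e+00] [ 0.11034136 -0.32573311  0.82597862]
ball? [ 66  82  24  22 211] [591.1 364.4  97. ]
172 [[141, 116, 77], [137, 117, 83], [113, 113, 112], [110, 109, 114], [112, 113, 115], [109, 106, 109], [111, 108, 110], [107, 108, 110]]
275 [[180, 190, 195], [178, 189, 194], [220, 222, 224], [250, 251, 251], [250, 250, 251], [250, 249, 250], [250, 249, 250], [250, 249, 250]]
330 [[252, 235, 159], [252, 234, 155], [237, 216, 165], [250, 251, 255], [252, 253, 255], [251, 252, 252], [251, 251, 251], [250, 251, 251]]
[([170, 64, 27, 36, 778], [602.4, 252.2, 50.0]), ([238, 64, 19, 36, 501], [596.8, 167.1, 50.0]), ([303, 65, 25, 35, 544], [589.3, 78.9, 50.0])]
```

The ball is at x≈591, fully over, and the carriers and straightedge are unchanged and flush. I hand in.

```bash
python3 -c "
from h import *
print(env.job_done())"
```

```text
the job is handed in; nothing more can be done
None
```

The jig is set up and handed in at about 54 s of the 210 s limit: my last camera check showed all three carriers flat in bays 1–3, the straightedge flush against their rear edges, and the lever locked. Carrier 2 caught the lip's flare on its first try and was re-seated. No verdict came back from the judge.

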